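Fit control boards in the welding controller's card cage

TASK

Use the pry blade to lever up the lip of the card cage's hinged dust cover, swing the cover fully open past upright and leave it open, and lay the blade back down on the bench. Then take every circuit board that is in the wooden stand and slide each down the guides of a slot of its own in the cage (any slot), and swing both ejector levers of that slot fully down over it so that the board is seated and held. Do not disturb the tape measure, the punch or the bolt lying about.

Things in the scene. Friction and masses are not known exactly. Their poses are not given: they have to be found in the camera images.
- cage: grey card cage fixed on the bench, 150 (x) x 186 (y) mm; origin under its middle, z up, y from the cover's lip (towards the robot) to its hinge, x to the right. The -y end wall is low: its top is 55 mm above the bench, its outer face 4 mm inside the cover lip's edge, so a prying gap 9 mm high, 100 mm wide is open under the lip; behind it 25 mm are empty in the middle 80 mm.
- cover_lip (a point): middle of the lower edge of the free lip of the cage's dust cover, an aluminium plate 100 mm (x of the cage) by 173 mm (y) by 4 mm that lies closed over all three slots, underside 64 mm above the bench. Hinged along its +y edge, lip at its -y edge.
- cover (a joint): dust cover hinge, rad: 0 closed flat, 1.57 upright, stop at 2.2 leaning back. A stiff hinge (0.17 N m friction, plate 0.12 kg): the cover stays at any angle where it is left; some 2 to 3 N at the lip lift it.
- cover_hinge (a point): middle of the cover's hinge line, which runs along the cage's x axis, 66 mm above the bench, 173 mm from the lip's edge; axes as the cage
- pry_handle (a point): centre of the wooden handle (90 x 22 x 22 mm) of the pry blade, a loose flat scraper-like tool of 0.11 kg that lies on the bench; its x axis points along the tool towards the blade, z up; lying, the centre is 11 mm above the bench
- pry_tip (a point): tip of the pry blade's flat steel blade, 105 mm ahead of the handle's centre on its x axis, at the same height; the blade is 60 mm long, 24 mm wide, 3 mm thick, level with the handle's middle
- stand: low wooden stand fixed on the bench, 125 x 140 mm, origin under its middle; the boards stand upright in its three grooves (30 mm deep, along x, 50 mm apart in y) and are lifted straight out
- tape_measure: tape measure, 112 mm, lying on the bench: leave alone
- center_punch: steel centre punch, 110 mm, lying on the bench: leave alone
- hex_bolt: hexagon bolt with nut, 65 mm, lying on the bench: leave alone
- board0_grip (a point): centre of the black grip tab of a circuit board (0.09 kg; all alike, one may be absent). Its carrier plate is 100 mm wide along x, 5 mm thick along y, 60 mm high; the tab (24 along x, 10 thick along y, 28 mm high) stands on the middle of the plate's top edge. The point is 14 mm above that edge, 74 mm above the board's lower edge; 82 mm above the bench in the stand.
- slot0 (a point): slot 0 of the cage (0 by the cover's lip, 2 by its hinge, 50 mm apart in y): where the tab's centre is once a board is seated, 90 mm above the bench; axes as the cage, the plate in the x-z plane. Guide grooves at x = -50 and +50 mm, 8 mm wide, mouth 63 mm above the bench, 2 mm play each end. A sprung socket stops a board just set in 6 mm too high (3 N; 6 N when seated).
- lever0_left (a joint): ejector lever at the left end of slot 0, rad: 0 open, leaning 15 degrees outward from upright; 1.83 closed (stop 1.84), level inward on the plate's top edge, holding the board down. Bar 44 mm long, 8 mm thick, 10 mm wide; pivot at x = -64 mm from the slot's point, 80 mm above the bench, axis along y. Stiff (0.06 N m), stays where left; meets a set-in board some 0.4 rad before closed.
- lever0_right (a joint): ejector lever at the right end of slot 0, rad: 0 open, leaning 15 degrees outward from upright; 1.83 closed (stop 1.84), level inward on the plate's top edge, holding the board down. Bar 44 mm long, 8 mm thick, 10 mm wide; pivot at x = +64 mm from the slot's point, 80 mm above the bench, axis along y. Stiff (0.06 N m), stays where left; meets a set-in board some 0.4 rad before closed.
- board1_grip (a point): centre of the black grip tab of a circuit board (0.09 kg; all alike, one may be absent). Its carrier plate is 100 mm wide along x, 5 mm thick along y, 60 mm high; the tab (24 along x, 10 thick along y, 28 mm high) stands on the middle of the plate's top edge. The point is 14 mm above that edge, 74 mm above the board's lower edge; 82 mm above the bench in the stand.
- slot1 (a point): slot 1 of the cage (0 by the cover's lip, 2 by its hinge, 50 mm apart in y): where the tab's centre is once a board is seated, 90 mm above the bench; axes as the cage, the plate in the x-z plane. Guide grooves at x = -50 and +50 mm, 8 mm wide, mouth 63 mm above the bench, 2 mm play each end. A sprung socket stops a board just set in 6 mm too high (3 N; 6 N when seated).
- lever1_left (a joint): ejector lever at the left end of slot 1, rad: 0 open, leaning 15 degrees outward from upright; 1.83 closed (stop 1.84), level inward on the plate's top edge, holding the board down. Bar 44 mm long, 8 mm thick, 10 mm wide; pivot at x = -64 mm from the slot's point, 80 mm above the bench, axis along y. Stiff (0.06 N m), stays where left; meets a set-in board some 0.4 rad before closed.
- lever1_right (a joint): ejector lever at the right end of slot 1, rad: 0 open, leaning 15 degrees outward from upright; 1.83 closed (stop 1.84), level inward on the plate's top edge, holding the board down. Bar 44 mm long, 8 mm thick, 10 mm wide; pivot at x = +64 mm from the slot's point, 80 mm above the bench, axis along y. Stiff (0.06 N m), stays where left; meets a set-in board some 0.4 rad before closed.
- board2_grip (a point): centre of the black grip tab of a circuit board (0.09 kg; all alike, one may be absent). Its carrier plate is 100 mm wide along x, 5 mm thick along y, 60 mm high; the tab (24 along x, 10 thick along y, 28 mm high) stands on the middle of the plate's top edge. The point is 14 mm above that edge, 74 mm above the board's lower edge; 82 mm above the bench in the stand.
- slot2 (a point): slot 2 of the cage (0 by the cover's lip, 2 by its hinge, 50 mm apart in y): where the tab's centre is once a board is seated, 90 mm above the bench; axes as the cage, the plate in the x-z plane. Guide grooves at x = -50 and +50 mm, 8 mm wide, mouth 63 mm above the bench, 2 mm play each end. A sprung socket stops a board just set in 6 mm too high (3 N; 6 N when seated).
- lever2_left (a joint): ejector lever at the left end of slot 2, rad: 0 open, leaning 15 degrees outward from upright; 1.83 closed (stop 1.84), level inward on the plate's top edge, holding the board down. Bar 44 mm long, 8 mm thick, 10 mm wide; pivot at x = -64 mm from the slot's point, 80 mm above the bench, axis along y. Stiff (0.06 N m), stays where left; meets a set-in board some 0.4 rad before closed.
- lever2_right (a joint): ejector lever at the right end of slot 2, rad: 0 open, leaning 15 degrees outward from upright; 1.83 closed (stop 1.84), level inward on the plate's top edge, holding the board down. Bar 44 mm long, 8 mm thick, 10 mm wide; pivot at x = +64 mm from the slot's point, 80 mm above the bench, axis along y. Stiff (0.06 N m), stays where left; meets a set-in board some 0.4 rad before closed.

How it is judged:
By the outcome, as a careful person would: the job done as asked, in the order asked, and still so for the second after the job is handed in, with the robot touching nothing.
Of board0, board1, board2 only 2 to 3 are there at a start; the rules pass over those that are not, and their reading is None.
At some moment in a run one of pry_blade may be knocked a few centimetres aside while the robot is not near it.
It also fails if it takes over 208 s, if anything falls off the work surface, if the arm or the gripper's body presses on something with over 40 N, if the wrist force passes 120 N, or if a joint passes its speed limit or range.

ROBOT

A 6-joint arm with a two-finger parallel gripper is mounted at the origin on a cart in front of the work surface, level with it; the furniture and walls round the work are solid. World frame = base frame: x ahead of the robot, y to its left, z up, the work surface at z = 0. Lengths are in mm, angles in degrees, forces in N, time in s.
With the tool pointing down it reaches from about 375 to 925 mm from the base axis. Payload 5.7 kg.
Tool frame: the origin (TCP) lies on the centre line of the jaws, within the pads' length; the fingertips stand 8 mm ahead of it and the grasp point (between the pads) lies 11 mm behind it; z points along the fingers, y is the line along which they close (so a half turn about z gives the same grasp; the last joint's range is limited). The gripper opens to 85 mm and grips with 20 to 120 N. Pads are 22 mm wide; open, the fingers measure 114 mm over their backs; the gripper's body (76 mm by 85 mm) begins 54 mm behind the grasp point. The pads swing forward as they close: fully open they stand 13 mm farther back than shut.
Start: joints at [-80.965, 20.558, 86.54, -0, 72.909, -6.595], TCP at [161.643, -577.785, 239.267] pointing down, gripper open.
Joint ranges: [-170.27, 170.27], [-57.76, 135], [12.27, 136.19], [-55.21, 235.2], [11.17, 155.16], [-170.74, 170.74]. Speed limits (degrees/s): [136.94, 136.94, 180, 180, 180, 180].

INTERFACE

Orientations are given as [roll, pitch, yaw] about the fixed x, y, z axes, in that order (R = Rz(yaw) Ry(pitch) Rx(roll)).
In Python, from bench import arm gives the robot as it stands.
- The arm moves only by the shell command python3 -m handwheel 'ROWS' [OPENING] [FORCE]. ROWS is JSON, a list that holds one entry, the list of rows, each a list of 6 numbers: the shift along the tool's x, y, z in units of 0.04 m (1.0 is 0.04 m), then the turn, a rotation vector about the tool's x, y, z in units of 4 degrees (1.0 is 4 degrees). In form: [[[tx, ty, tz, rx, ry, rz], ...]]. A call has 1 to 8 rows; each row shifts and turns the commanded pose from where the row before left it, along the tool's axes as they then stand; what a row does not reach is not made up. A row lasts 1/12 s, in which the tool goes at most 41.7 mm and 7.16 degrees, less where a joint would pass 70% of its speed; a pose out of reach is approached as far as the arm can. A call with a number of a shift or a turn outside -1 to 1 is refused whole. A call with a gripper value outside its range is refused whole. OPENING is the opening in per cent of the stroke, from 0 (shut) to 100 (fully open), set as the call begins (- or left out, the last holds). The fingers move at their own pace and stop on an object; FORCE is the grip in N (left out, the last holds). Time passes only in rows, so rows that do not move let the fingers close. It gives the time, the measured TCP pose, the force, the opening and the grip force at its end, in the units of the state.
- arm.get_obs(): the state, without advancing time (a new reading comes with each control period).
- arm.camera(name): name is "scene" or "side" or "wrist"; returns a dict with "color" (480x640x3 uint8, red, green, blue), "z_map" (480x640 float32, mm along the optical axis (not along the pixel's ray), 0 where there is no reading), "K" (3x3 intrinsics, pixels), "world_to_cam" (4x4, takes a point from world to camera coordinates). Camera axes: x right, y up, looking along -z (the intrinsics and any distortion apply to the point x, -y, -z); pixel columns grow to the right and rows downward; lengths in mm; the calibration is good to about 2 mm. A picture is of the moment at which its call begins.
- arm.sign_off(): hands the job in; it is judged then, once.
The state is a dict: "time_s": time; "joint_pos": joint angles; "joint_velocities": joint speeds; "tau": joint torques, N m; "position": TCP position; "ee_rot": TCP orientation; "ft_force": force on the tool from outside, world axes, zero at the start; "torque": the same for the moment, N m; "opening": opening from 0.0 (shut) to 1.0 (fully open); "grip_force": force on a finger pad.
Only numpy, scipy, OpenCV 4.12 (cv2) and the standard library are available. Lean on these libraries where they do the work, as an engineer would, in place of code of your own. Each camera call takes 0.05 s, during which the arm holds its last target. There are 200 camera calls.

## Working session

There is one attempt and no reset: what is moved stays moved. The work goes in short steps, Python scripts to look and compute and a shell command to move; the robot and the scene stay as the last step left them, time stands still between calls to the robot, and variables do not carry over. Pictures are saved under pics/ and viewed, at most 14 in all, crops included, and the job is handed in when it is done.

```bash
ls; mkdir -p pics; cat > h.py <<'E'
import numpy as np, cv2
from bench import arm
from scipy.spatial.transform import Rotation as R
def snap(n):
    c=arm.camera(n); return c
def cloud(c):
    z=c["z_map"];K=c["K"];v,u=np.mgrid[0:480,0:640]
    p=np.stack([(u-K[0,2])/K[0,0]*z,-(v-K[1,2])/K[1,1]*z,-z,np.ones_like(z)],-1)
    P=p@np.linalg.inv(c["world_to_cam"]).T
    P[z<=0]=np.nan
    return P[...,:3]
def proj(c,X):
    X=np.atleast_2d(X);q=np.c_[X,np.ones(len(X))]@c["world_to_cam"].T
    return np.c_[c["K"][0,0]*q[:,0]/-q[:,2]+c["K"][0,2],c["K"][1,1]*-q[:,1]/-q[:,2]+c["K"][1,2]]
def tool():
    o=arm.get_obs(); return o
def save(n,im): cv2.imwrite(n,im[...,::-1])
E
python3 - <<'E'
from h import *
o=arm.get_obs();print(o)
for n in("scene","side"):
    c=snap(n);save(f"pics/{n}0.png",c["color"]);np.savez(f"{n}0.npz",**c)
    print(n,c["K"],np.linalg.inv(c["world_to_cam"]).round(2), [k for k in c])
E
```

```text
pics
{'time_s': 0.0, 'joint_pos': array([-8.09650638e+01,  2.05994829e+01,  8.65989243e+01,  2.72978531e-04,
        7.29086424e+01, -6.59514786e+00]), 'joint_velocities': array([ 0.02378394,  0.14275661,  0.08426692, -0.19638734, -0.02448547,
       -0.08916996]), 'tau': array([-4.65062389e-03, -5.27624309e+01, -2.78627139e+01, -3.27738908e-04,
        1.34258461e-02,  1.91403450e-05]), 'position': array([ 161.5402461 , -577.15380892,  238.43790926]), 'ee_rot': array([-1.79893689e+02, -1.25540133e-02,  1.56299919e+01]), 'ft_force': array([ 0.16408854, -0.06360758, -0.58303353]), 'torque': array([-0.0317998 , -0.02486154,  0.00580286]), 'grip_force': 0.0, 'opening': 1.001444942051393}
scene [[462.76570144   0.         325.14286125]
 [  0.         462.76570144 231.51981125]
 [  0.           0.           1.        ]] [[ 9.0000e-01  2.1000e-01 -3.7000e-01  2.3123e+02]
 [-4.3000e-01  4.7000e-01 -7.7000e-01 -5.8405e+02]
 [ 1.0000e-02  8.6000e-01  5.1000e-01  5.4210e+02]
 [ 0.0000e+00  0.0000e+00  0.0000e+00  1.0000e+00]] ['color', 'z_map', 'K', 'world_to_cam']
side [[438.26405575   0.         315.92553372]
 [  0.         438.26405575 236.46652655]
 [  0.           0.           1.        ]] [[ 1.0000e+00 -1.0000e-02 -2.0000e-02  5.1778e+02]
 [-1.0000e-02  6.2000e-01 -7.8000e-01 -6.5251e+02]
 [ 2.0000e-02  7.8000e-01  6.2000e-01  6.7632e+02]
 [ 0.0000e+00  0.0000e+00  0.0000e+00  1.0000e+00]] ['color', 'z_map', 'K', 'world_to_cam']
```

View pics/scene0.png

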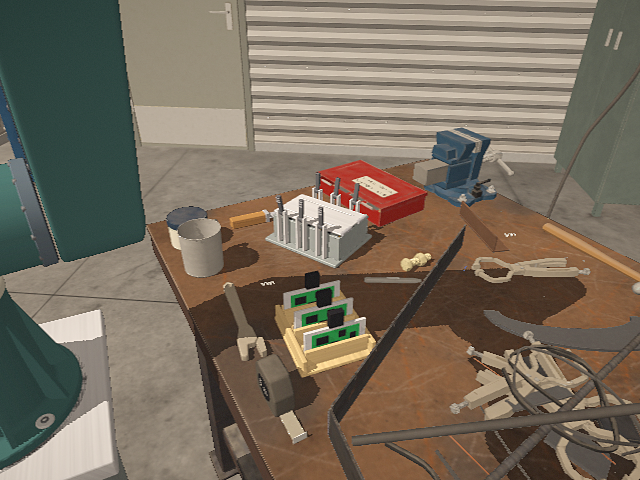

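View pics/side0.png

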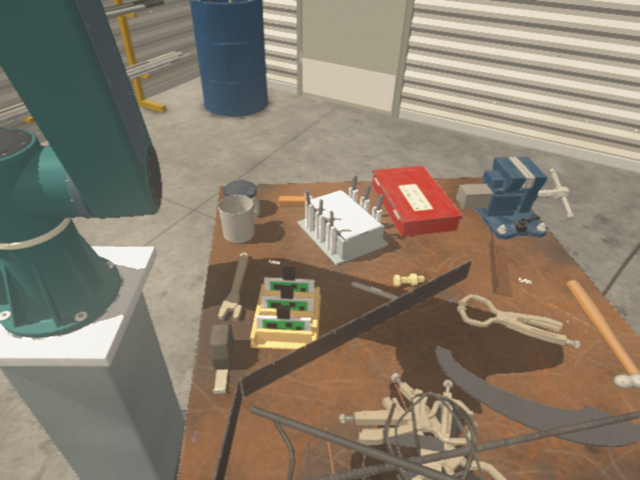

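The scene shows three boards in the stand (~320,320), the cage (~325,230) with its upright levers, the orange pry handle (~250,220) behind the cups, and the tape (275,385), punch (390,280) and bolt (415,262). I'll build a metric top view next.

```bash
python3 - <<'E'
from h import *
# ortho map 2px... x 300..850, y -350..350 ; 1.1 px/mm
x0,x1,y0,y1=250,850,-400,400;s=1.0
top=np.full((int((x1-x0)*s),int((y1-y0)*s)),-1e9);im=np.zeros(top.shape+(3,),np.uint8)
for n in("side","scene"):
    c=dict(np.load(n+"0.npz"));P=cloud(c).reshape(-1,3);C=c["color"].reshape(-1,3)
    print(n,np.nanmin(P,0),np.nanmax(P,0))
    ok=np.isfinite(P[:,0])&(P[:,2]<250)&(P[:,2]>-20);P=P[ok];C=C[ok]
    o=np.argsort(P[:,2]);P=P[o];C=C[o]
    r=((x1-P[:,0])*s).astype(int);q=((y1-P[:,1])*s).astype(int)
    for a,b,p,k in zip(r,q,P,C):
        for da in(0,1):
          for db in(0,1):
            A,B=a+da,b+db
            if 0<=A<top.shape[0] and 0<=B<top.shape[1] and p[2]>top[A,B]-1: top[A,B]=p[2];im[A,B]=k
for v in range(x0,x1,50): cv2.putText(im,str(v),(0,int((x1-v)*s)),0,.35,(255,255,255))
for v in range(y0,y1,50): cv2.putText(im,str(v),(int((y1-v)*s),10),0,.35,(255,255,255))
save("pics/top.png",im[:600,:800]); np.save("top.npy",top)
E
```

```text
side [-1633.59201603  -408.69118404  -884.91048355] [2856.07063069 3821.12535991  583.23542186]
scene [-633.1228856  -458.83054009 -886.65518163] [3417.28511726 4096.91974357  510.09620709]
```

View pics/top.png

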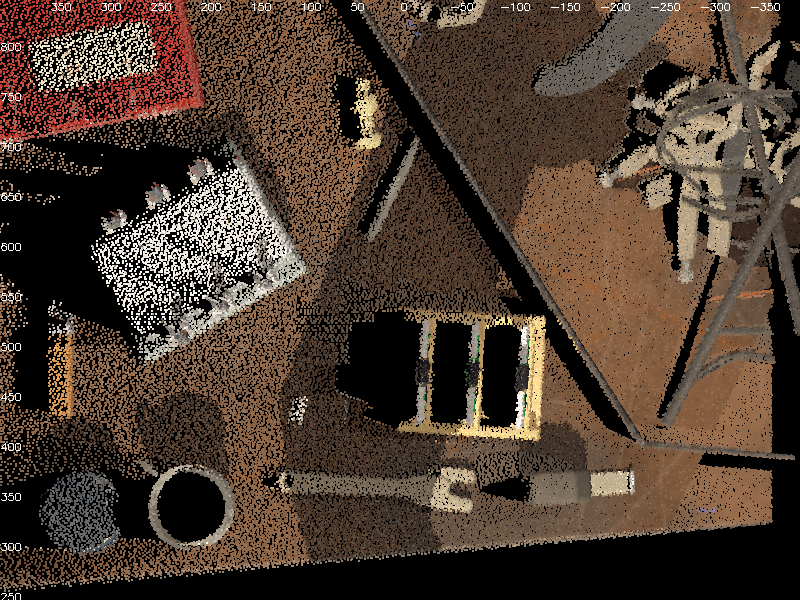

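The top map (x = 850−row, y = 400−col) shows the cage near (600,205) with its hinge strip at the right end, so the lip is at the left end. The pry handle is near (475,338), and the boards are at y≈−20, −70 and −120. Next I'll fit exact positions.

```bash
python3 - <<'E'
from h import *
for n in("scene","side"):
    c=dict(np.load(n+"0.npz"));P=cloud(c);C=c["color"].astype(int);hsv=cv2.cvtColor(c["color"],cv2.COLOR_RGB2HSV)
    x,y,z=P[...,0],P[...,1],P[...,2]
    box=(x>480)&(x<720)&(y>90)&(y<330)
    m=box&(z>60)&(z<75)&(hsv[...,1]<60)
    m=cv2.morphologyEx(m.astype(np.uint8),cv2.MORPH_OPEN,np.ones((3,3)))>0
    q=P[m];print(n,"cover",len(q),np.median(q[:,2]),cv2.minAreaRect(q[:,:2].astype(np.float32)))
    m=(box&(z>85)&(z<160)).astype(np.uint8)
    k,l,st,ce=cv2.connectedComponentsWithStats(m)
    for i in range(1,k):
        if st[i,4]>8:
            q=P[l==i];t=q[q[:,2]>q[:,2].max()-8];print(" lever",st[i,4],np.median(q,0).round(1),"top",t.mean(0).round(1),q[:,2].max().round(1))
    # tabs
    bx=(x>380)&(x<560)&(y>-170)&(y<40)
    m=(bx&(z>72)&(z<110)&(hsv[...,2]<60)).astype(np.uint8)
    k,l,st,ce=cv2.connectedComponentsWithStats(m)
    for i in range(1,k):
        if st[i,4]>20:
            q=P[l==i];t=q[q[:,2]>92];print(" tab",st[i,4],np.median(q,0).round(1),q.min(0).round(1),q.max(0).round(1), "top",t.mean(0).round(1) if len(t) else 0)
    m=bx&(z>57)&(z<75)
    q=P[m];print(" plates z",np.percentile(q[:,2],[50,95,99]).round(1))
    # pry
    m=(x>400)&(x<620)&(y>290)&(y<380)&(z<40)&(z>5)&(hsv[...,1]>130)&(hsv[...,2]>120)
    q=P[m]
    if len(q)>5: print(" handle",len(q),q.min(0).round(1),q.max(0).round(1),cv2.minAreaRect(q[:,:2].astype(np.float32)))
    # bench height
    m=(x>560)&(x<640)&(y>0)&(y<80);print(" bench",np.median(z[m]))
E
```

```text
scene cover 1797 67.5500672548028 ((601.5731201171875, 207.8370819091797), (142.37303161621094, 179.26638793945312), 29.52568817138672)
 lever 81 [630.5 284.5 105.7] top [631.6 285.8 121.1] 124.7
 lever 96 [658.  243.3 103.2] top [660.9 244.3 120.3] 124.1
 lever 102 [683.2 199.8 103.1] top [686.5 201.9 119.4] 122.9
 lever 95 [514.5 216.7 104.6] top [512.2 216.5 119.8] 123.4
 lever 106 [544.4 177.  105.7] top [546.4 178.2 120.8] 124.9
 lever 99 [568.  132.6 107.3] top [567.7 132.8 121. ] 124.4
 tab 210 [478.9 -25.4  86.9] [468.1 -28.9  72.1] [491.9 -16.3  97.2] top [479.3 -23.   94.8]
 tab 223 [477.1 -75.4  87.5] [466.6 -78.4  72. ] [489.3 -67.1  97.1] top [478.2 -72.8  94.8]
 tab 249 [ 472.4 -125.3   87.8] [ 462.2 -129.    72. ] [ 485.3 -115.8   98. ] top [ 473.3 -122.8   95.1]
 plates z [64.3 72.3 74.7]
 handle 356 [436.5 326.1   5.1] [516.3 351.8  24.2] ((476.3593444824219, 338.4999694824219), (79.49858093261719, 25.335811614990234), 1.358595609664917)
 bench -0.2386941281813506
side cover 1856 67.22206151424973 ((597.878662109375, 208.026611328125), (141.30206298828125, 179.38465881347656), 30.997346878051758)
 lever 67 [627.2 286.  105.9] top [627.9 285.9 120.9] 124.5
 lever 72 [654.8 244.3 104.7] top [657.1 245.7 120.1] 123.8
 lever 61 [511.7 217.2 106.8] top [508.4 216.5 120.3] 124.3
 lever 75 [680.4 201.  104.4] top [682.7 203.1 120.2] 123.8
 lever 73 [541.7 178.1 107. ] top [542.  179.4 120.8] 124.5
 lever 81 [565.3 133.6 107.4] top [564.4 134.  120.6] 124.0
 plates z [64.4 72.5 74.5]
 handle 218 [432.5 324.4   5.5] [505.5 353.7  24.2] ((469.0014343261719, 338.96002197265625), (73.08641815185547, 26.790843963623047), 2.9815545082092285)
 bench -0.6442210898434269
```

```bash
cat >> h.py <<'E'
def plan(p=None,rpy=None,o=None):
    o=arm.get_obs() if o is None else o
    Rt=R.from_euler("xyz",o["ee_rot"],degrees=True); s=""
    if p is not None:
        d=Rt.inv().apply(np.array(p,float)-o["position"])/40; s+=f"shift(u, tool) {d.round(3)} "
    if rpy is not None:
        w=(Rt.inv()*R.from_euler("xyz",rpy,degrees=True)).as_rotvec(degrees=True)/4; s+=f"turn(u) {w.round(3)}"
    print(s)
def st():
    o=arm.get_obs();print("t",round(o["time_s"],1),"p",o["position"].round(1),"rpy",o["ee_rot"].round(1),"F",o["ft_force"].round(1),"op",round(o["opening"],3),"g",round(o["grip_force"],1),"j",o["joint_pos"].round(0))
    return o
E
a="0.8,-0.38,-0.19,0,0,0"
python3 -m handwheel '[[[0.8,-0.38,-0.19,0,0,0],[0.8,-0.38,-0.19,0,0,0],[0.8,-0.38,-0.19,0,0,0],[0.8,-0.38,-0.19,0,0,0],[0.8,-0.38,-0.19,0,0,0],[0.8,-0.38,-0.19,0,0,0],[0.8,-0.38,-0.19,0,0,0],[0.8,-0.38,-0.19,0,0,0]]]'
python3 -m handwheel '[[[0.8,-0.38,-0.19,0,0,0],[0.8,-0.38,-0.19,0,0,0],[0.8,-0.38,-0.19,0,0,0],[0.8,-0.38,-0.19,0,0,0],[0,0,0,0,0,0]]]'
python3 -m handwheel '[[[0.4,-0.72,0,0,0,0],[0.4,-0.72,0,0,0,0],[0.4,-0.72,0,0,0,0],[0.4,-0.72,0,0,0,0],[0.4,-0.72,0,0,0,0],[0.4,-0.72,0,0,0,0],[0.4,-0.72,0,0,0,0],[0.4,-0.72,0,0,0,0]]]'
python3 -m handwheel '[[[0.4,-0.72,0,0,0,0],[0.4,-0.72,0,0,0,0],[0,0,0,0,0,0]]]'
python3 -c "
from h import *
st();plan([430,338,330],[180,0,0])"
```

```text
time_s: 0.77
position: [376.3, -390.1, 300.1]
ee_rot: [-180.0, 0.0, 15.6]
ft_force: [0.4, -1.0, -0.5]
opening: 0.999
grip_force: 0.0
time_s: 1.18
position: [486.8, -294.8, 331.8]
ee_rot: [180.0, -0.3, 15.9]
ft_force: [0.4, 0.1, 0.9]
opening: 0.999
grip_force: 0.0
time_s: 1.85
position: [543.2, -41.0, 330.1]
ee_rot: [-180.0, 0.0, 15.6]
ft_force: [1.1, -0.3, 0.5]
opening: 1.002
grip_force: 0.0
time_s: 2.1
position: [559.2, 26.7, 330.0]
ee_rot: [-179.8, -0.0, 15.9]
ft_force: [0.9, -0.4, -0.5]
opening: 1.002
grip_force: 0.0
t 2.1 p [559.2  26.7 330. ] rpy [-179.8   -0.    15.9] F [ 0.9 -0.4 -0.5] op 1.002 g 0.0 j [-4. 13. 84.  0. 83. 70.]
shift(u, tool) [-0.981 -8.37   0.026] turn(u) [-0.046 -0.004  3.965]
```

```bash

python3 -m handwheel '[[[-0.05,-0.84,-0.1,0,0,0],[-0.05,-0.84,-0.1,0,0,0],[-0.05,-0.84,-0.1,0,0,0],[-0.05,-0.84,-0.1,0,0,0],[0,0,-0.4,0,0,0],[0,0,0,0,0,0]]]'
python3 -c "
from h import *
st();c=snap('wrist');save('pics/w1.png',c['color']);np.savez('w1.npz',**c);print(np.linalg.inv(c['world_to_cam']).round(2))"
python3 -m handwheel '[[[-0.15,-0.84,0.2,0,0,0.8],[-0.15,-0.84,0.2,0,0,0.8],[-0.1,-0.84,0.2,0,0,0.8],[-0.1,-0.84,0.2,0,0,0.8],[0,-0.84,0,0,0,0.8],[0,-0.2,0,0,0,0],[0,0,0,0,0,0]]]'
python3 -c "
from h import *
st();plan([440,338,330],[180,0,0]);c=snap('wrist');save('pics/w2.png',c['color']);np.savez('w2.npz',**c)
a=np.hstack([cv2.imread('pics/w1.png'),cv2.imread('pics/w2.png')]);cv2.imwrite('pics/w12.png',cv2.resize(a,(800,300)))"
```

```text
time_s: 2.6
position: [515.2, 150.2, 364.5]
ee_rot: [180.0, -0.2, 15.8]
ft_force: [1.5, -1.0, 1.1]
opening: 1.003
grip_force: 0.0
t 2.6 p [515.2 150.2 364.5] rpy [180.   -0.2  15.8] F [ 1.5 -1.   1.1] op 1.003 g 0.0 j [ 9. 10. 84. -0. 86. 83.]
[[ 2.7000e-01  9.1000e-01  3.1000e-01  5.9484e+02]
 [-9.6000e-01  2.6000e-01  9.0000e-02  1.7400e+02]
 [ 0.0000e+00 -3.2000e-01  9.5000e-01  4.9857e+02]
 [ 0.0000e+00  0.0000e+00  0.0000e+00  1.0000e+00]]
time_s: 3.23
position: [468.8, 319.0, 329.3]
ee_rot: [180.0, 0.1, -0.2]
ft_force: [-0.5, -0.8, -0.4]
opening: 1.002
grip_force: 0.0
t 3.2 p [468.8 319.  329.3] rpy [ 1.8e+02  1.0e-01 -2.0e-01] F [-0.5 -0.8 -0.4] op 1.002 g 0.0 j [ 27.  14.  83.  -0.  83. 118.]
shift(u, tool) [-0.722 -0.471 -0.017] turn(u) [ 0.007  0.013 -0.062]
```

View pics/w12.png

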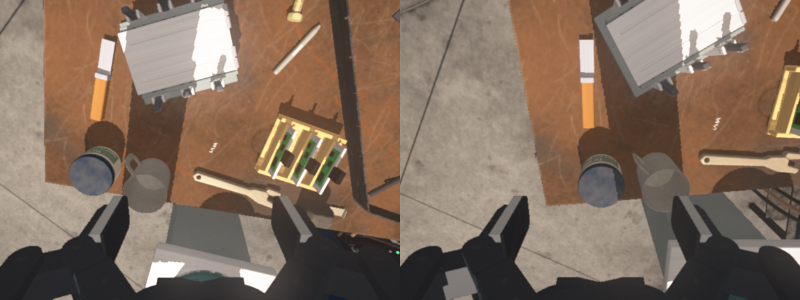

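The wrist views show the pry lying handle-near with its blade pointing away (+x) at about (105,80) in the left half. The cage is at (180,45) with all six levers open.

```bash
cat > meas.py <<'E'
from h import *
import sys
for n in sys.argv[1:]:
    c=dict(np.load(n+".npz"));P=cloud(c);hsv=cv2.cvtColor(c["color"],cv2.COLOR_RGB2HSV);x,y,z=P[...,0],P[...,1],P[...,2]
    reg=(x>380)&(x<640)&(y>280)&(y<400)
    m=reg&(z<40)&(z>16)&(hsv[...,1]>120)&(hsv[...,2]>100)
    q=P[m]
    if len(q)>50: print(n,"handle",len(q),np.median(q[:,2]).round(1),cv2.minAreaRect(q[:,:2].astype(np.float32)))
    m=reg&(z<30)&(z>7)&(hsv[...,1]<70)&(x>500)
    q=P[m]
    if len(q)>50: print(n,"blade",len(q),np.median(q[:,2]).round(1),cv2.minAreaRect(q[:,:2].astype(np.float32)))
    box=(x>480)&(x<720)&(y>90)&(y<330)
    m=box&(z>64)&(z<72)
    m=cv2.morphologyEx(m.astype(np.uint8),cv2.MORPH_OPEN,np.ones((7,7)))>0
    q=P[m]
    if len(q)>50: print(n,"cover",len(q),np.median(q[:,2]).round(1),cv2.minAreaRect(q[:,:2].astype(np.float32)))
    m=(box&(z>100)&(z<160)).astype(np.uint8)
    k,l,s_,ce=cv2.connectedComponentsWithStats(m)
    for i in range(1,k):
        if s_[i,4]>15:
            q=P[l==i];t=q[q[:,2]>q[:,2].max()-5];print(" lever",s_[i,4],"top",t.mean(0).round(1),q[:,2].max().round(1))
    m=(x>540)&(x<640)&(y>0)&(y<80);print(" bench",np.nanmedian(z[m]))
E
python3 meas.py w1 w2
```

```text
w1 handle 1272 20.7 ((477.0693664550781, 341.6236572265625), (22.77109718322754, 79.78209686279297), 89.9964370727539)
w1 blade 1487 11.7 ((584.4649658203125, 328.7511901855469), (46.81458282470703, 139.13328552246094), 67.33949279785156)
w1 cover 18171 67.2 ((602.5436401367188, 210.08663940429688), (100.18746948242188, 177.1887969970703), 30.0827579498291)
 lever 79 top [656.8 247.4 113.3] 116.1
 lever 247 top [632.3 288.5 122.5] 124.8
 lever 136 top [568.6 136.8 122.5] 124.6
 lever 118 top [546.8 181.5 122.5] 124.9
 lever 184 top [513.2 219.6 121.4] 123.6
 bench -0.8500314839262444
w2 handle 1412 20.9 ((477.01361083984375, 341.9794616699219), (79.2820816040039, 21.98988914489746), 0.27905669808387756)
w2 blade 2304 11.2 ((576.8019409179688, 317.8381652832031), (118.08295440673828, 74.41992950439453), 1.2990801334381104)
w2 cover 18120 67.2 ((602.1107177734375, 210.1579132080078), (99.9508056640625, 176.6693572998047), 29.934764862060547)
 lever 329 top [568.1 137.6 122.5] 125.2
 lever 254 top [546.4 182.5 122.6] 125.0
 lever 257 top [512.5 220.4 121.6] 123.8
 bench -0.7350755588780373
```

```bash

python3 -m handwheel '[[[0.08,-0.57,0,0,0,0],[0,0,0.8,0,0,0],[0,0,0.9,0,0,0],[0,0,0.9,0,0,0],[0,0,0.9,0,0,0],[0,0,0.9,0,0,0],[0,0,0.9,0,0,0],[0,0,0.9,0,0,0]]]' 60
python3 -m handwheel '[[[0,0,0.9,0,0,0],[0,0,0.4,0,0,0],[0,0,0.15,0,0,0],[0,0,0.1,0,0,0],[0,0,0,0,0,0]]]' 
python3 -c "
from h import *
st();plan([472,342,11],[180,0,0])"
```

```text
time_s: 3.95
position: [472.8, 338.6, 81.3]
ee_rot: [180.0, -0.0, -0.4]
ft_force: [0.8, -0.1, -0.3]
opening: 0.596
grip_force: 0.0
time_s: 4.37
position: [472.8, 340.1, 20.8]
ee_rot: [180.0, -0.0, -0.4]
ft_force: [-0.1, -0.3, 0.9]
opening: 0.602
grip_force: 0.0
t 4.4 p [472.8 340.1  20.8] rpy [180.   -0.   -0.4] F [-0.1 -0.3  0.9] op 0.602 g 0.0 j [ 29.  35. 100.  -0.  46. 119.]
shift(u, tool) [-0.019 -0.046  0.244] turn(u) [ 0.001 -0.005 -0.107]
```

```bash

python3 -m handwheel '[[[0,-0.03,0.12,0,0,-0.1],[0,0,0.11,0,0,0],[0,0,0,0,0,0],[0,0,0,0,0,0]]]' 
python3 -m handwheel '[[[0,0,0,0,0,0],[0,0,0,0,0,0],[0,0,0,0,0,0],[0,0,0,0,0,0],[0,0,0,0,0,0],[0,0,0,0,0,0],[0,0,0,0,0,0],[0,0,0,0,0,0]]]' 0 110
python3 -m handwheel '[[[0,0,-0.5,0,0,0],[0,0,-0.9,0,0,0],[0,0,-0.9,0,0,0],[0,0,-0.9,0,0,0],[0,0,-0.9,0,0,0],[0,0,-0.5,0,0,0],[0,0,0,0,0,0]]]' 
python3 -c "
from h import *
o=st()
for n in('wrist','side','scene'):
    c=snap(n);save(f'pics/{n}3.png',c['color']);np.savez(n+'3.npz',**c)
cv2.imwrite('pics/c3.png',np.hstack([cv2.resize(cv2.imread('pics/wrist3.png'),(400,300)),cv2.resize(cv2.imread('pics/side3.png')[100:300,150:417],(400,300))]))
"
```

```text
time_s: 4.7
position: [472.1, 342.6, 11.9]
ee_rot: [-180.0, -0.0, 0.0]
ft_force: [-0.1, 0.3, 0.6]
opening: 0.601
grip_force: 0.0
time_s: 5.37
position: [472.1, 342.6, 12.2]
ee_rot: [-180.0, -0.0, 0.0]
ft_force: [-1.6, -0.6, 4.8]
opening: 0.228
grip_force: 108.3
time_s: 5.95
position: [474.6, 344.1, 200.9]
ee_rot: [-179.7, -0.5, 0.0]
ft_force: [1.4, 0.6, -0.9]
opening: 0.226
grip_force: 107.8
t 6.0 p [474.6 344.1 200.9] rpy [-179.7   -0.5    0. ] F [ 1.4  0.6 -0.9] op 0.226 g 107.8 j [ 29.  21.  91.   0.  67. 119.]
```

View pics/c3.png

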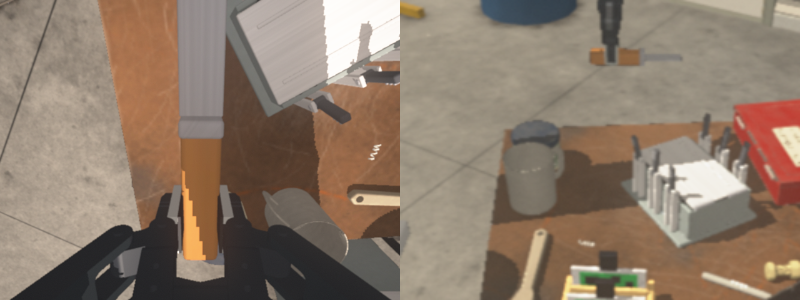

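The blade is gripped and level. Next I'll measure its tip in the tool frame.

```bash
python3 - <<'E'
from h import *
o=arm.get_obs();Rt=R.from_euler("xyz",o["ee_rot"],degrees=True)
for n in("wrist3","side3","scene3"):
    c=dict(np.load(n+".npz"));P=cloud(c);T=Rt.inv().apply((P-o["position"]).reshape(-1,3))
    for lo,hi in((20,140),):
        m=(T[:,0]>lo)&(T[:,0]<hi)&(abs(T[:,1])<25)&(abs(T[:,2])<18)
        q=T[m]
        if len(q)<10: print(n,len(q));continue
        b=q[q[:,0]>q[:,0].max()-40]
        print(n,len(q),"x",np.percentile(q[:,0],[1,99,99.8]).round(1),"tip y",np.percentile(b[:,1],[1,50,99]).round(1),"z",np.percentile(b[:,2],[2,50,98]).round(1),"slope z/x",np.polyfit(b[:,0],b[:,2],1)[0].round(3), "y/x",np.polyfit(b[:,0],b[:,1],1)[0].round(3))
E
```

```text
wrist3 21411 x [ 21.3 113.7 114.3] tip y [-14.3  -2.7   9.1] z [-7.9 -6.5 -5.1] slope z/x -0.009 y/x 0.006
side3 270 x [ 21.9 111.2 112.6] tip y [-12.6   2.2  13.2] z [-4.9 -3.7 -1.4] slope z/x -0.004 y/x -0.004
scene3 330 x [ 20.7 113.5 115.7] tip y [-10.5   5.2  13.6] z [-2.4 -1.   1.4] slope z/x 0.006 y/x -0.015
```

```bash

python3 -m handwheel '[[[0,0,0.9,0,0,0],[0,0,0.9,0,0,0],[0,0,0.9,0,0,0],[0,0,0.9,0,0,0],[0,0,0.7,0,0,0],[0,0,0.1,0,0,0],[0,0,0,0,0,0]]]' 
for i in 1 2 3 4 5 6; do python3 -m handwheel '[[[0,0,0.05,0,0,0],[0,0,0,0,0,0],[0,0,0,0,0,0]]]' | grep -E "pos|force"; done
python3 -c "
from h import *
st()"
```

```text
time_s: 6.68
position: [468.9, 340.7, 16.1]
ee_rot: [179.8, 0.4, 0.0]
ft_force: [0.2, -0.4, -0.6]
opening: 0.227
grip_force: 108.0
position: [473.0, 343.1, 19.0]
ft_force: [-0.0, -0.5, -1.3]
grip_force: 107.9
position: [472.2, 342.6, 16.1]
ft_force: [-0.6, -0.4, -1.4]
grip_force: 107.9
position: [471.7, 342.3, 13.3]
ft_force: [-0.4, 0.2, -1.9]
grip_force: 107.9
position: [472.0, 342.5, 12.2]
ft_force: [-1.9, -1.0, 6.8]
grip_force: 109.0
position: [472.0, 342.5, 12.1]
ft_force: [-5.4, -4.4, 27.9]
grip_force: 111.8
position: [472.0, 342.6, 12.1]
ft_force: [-9.8, -6.5, 46.7]
grip_force: 114.4
t 8.2 p [472.  342.6  12.1] rpy [-1.8e+02 -1.0e-01  0.0e+00] F [-9.8 -6.5 46.7] op 0.226 g 114.4 j [ 29.  35. 100.  -0.  44. 119.]
```

The yaw needed with this grasp would exceed joint 6's range, so I'll regrasp turned by 180°.

```bash

python3 -m handwheel '[[[0,0,-0.12,0,0,0],[0,0,0,0,0,0],[0,0,0,0,0,0]]]'
python3 -m handwheel '[[[0,0,0,0,0,0],[0,0,0,0,0,0],[0,0,0,0,0,0],[0,0,0,0,0,0],[0,0,0,0,0,0]]]' 60
python3 -m handwheel '[[[0,0,-0.4,0,0,0],[0,0,-0.8,0,0,0],[0,0,-0.9,0,0,0],[0,0,-0.9,0,0,0],[0,0,0,0,0,-1],[0,0,0,0,0,-1],[0,0,0,0,0,-1],[0,0,0,0,0,-1]]]'
for i in 1 2 3 4 5; do python3 -m handwheel '[[[0,0,0,0,0,-1],[0,0,0,0,0,-1],[0,0,0,0,0,-1],[0,0,0,0,0,-1],[0,0,0,0,0,-1],[0,0,0,0,0,-1],[0,0,0,0,0,-1],[0,0,0,0,0,-1]]]' >/dev/null; done
python3 -m handwheel '[[[0,0,0,0,0,-1],[0,0,0,0,0,0],[0,0,0,0,0,0]]]'
python3 -c "
from h import *
st();c=snap('wrist');np.savez('w4.npz',**c);save('pics/w4.png',c['color']);plan([472,342,11],[180,0,180])"
python3 meas.py w4
```

```text
time_s: 8.43
position: [472.1, 342.5, 12.3]
ee_rot: [-180.0, -0.0, 0.0]
ft_force: [1.1, 0.6, -1.4]
opening: 0.23
grip_force: 108.1
time_s: 8.85
position: [471.7, 342.3, 11.8]
ee_rot: [180.0, 0.0, 0.0]
ft_force: [0.6, -0.8, 0.1]
opening: 0.601
grip_force: 0.0
time_s: 9.52
position: [471.9, 342.4, 132.5]
ee_rot: [-180.0, -0.0, 16.2]
ft_force: [0.5, 0.0, -0.2]
opening: 0.601
grip_force: 0.0
time_s: 13.1
position: [471.8, 342.3, 132.0]
ee_rot: [-180.0, -0.0, 179.9]
ft_force: [0.6, -0.4, -0.1]
opening: 0.602
grip_force: 0.0
t 13.1 p [471.8 342.3 132. ] rpy [-180.    -0.   179.9] F [ 0.6 -0.4 -0.1] op 0.602 g 0.0 j [ 29.  26.  95.   0.  59. -61.]
shift(u, tool) [-0.006 -0.009  3.026] turn(u) [ 0.    -0.003 -0.024]
w4 handle 3945 21.0 ((476.42626953125, 343.6073913574219), (21.98017120361328, 80.82353210449219), 89.29078674316406)
w4 blade 3916 11.8 ((572.5291137695312, 323.5384216308594), (61.965919494628906, 112.5274658203125), 89.14804077148438)
w4 cover 6557 67.3 ((587.3410034179688, 209.44947814941406), (114.17765808105469, 165.20079040527344), 30.26240348815918)
 lever 116 top [481.5 317.8 157.3] 159.8
 lever 1094 top [510.6 221.  121.5] 124.4
 lever 373 top [544.2 186.8 111. ] 114.2
 bench nan
  return np.nanmean(a, axis, out=out, keepdims=keepdims)
```

```bash

python3 -m handwheel '[[[0,0,0.8,0,0,0],[0,0,0.8,0,0,0],[0,0,0.8,0,0,0],[0,0,0.4,0,0,0],[0,0,0.1,0,0,0],[0,0,0.08,0,0,0],[0,0,0,0,0,0],[0,0,0,0,0,0]]]'
python3 -m handwheel '[[[0,0,0,0,0,0],[0,0,0,0,0,0],[0,0,0,0,0,0],[0,0,0,0,0,0],[0,0,0,0,0,0],[0,0,0,0,0,0],[0,0,0,0,0,0]]]' 0 110
python3 -c "
from h import *
st();"
python3 -m handwheel '[[[0,0,-0.5,0,0,0],[0,0,-0.9,0,0,0],[0,0,-0.9,0,0,0],[0,0,-0.8,0,0,0],[0,0,-0.5,0,0,0],[0,0,0,0,0,0]]]'
python3 -c "
from h import *
o=st();u=np.array([.5,-.866,0]);ed=np.array([606.5,202.8,0])-97*u
t=ed-(113+25)*u; t[2]=160
print(t);plan(t,[180,0,120])"
```

```text
time_s: 13.82
position: [472.8, 343.0, 14.1]
ee_rot: [179.9, 0.1, -180.0]
ft_force: [-0.3, 0.1, -0.7]
opening: 0.599
grip_force: 0.0
time_s: 14.4
position: [472.6, 342.9, 14.6]
ee_rot: [179.9, 0.1, -180.0]
ft_force: [-1.1, -0.9, 8.4]
opening: 0.225
grip_force: 108.6
t 14.4 p [472.6 342.9  14.6] rpy [ 1.799e+02  1.000e-01 -1.800e+02] F [-1.1 -0.9  8.4] op 0.225 g 108.6 j [ 29.  35. 100.   0.  45. -61.]
time_s: 14.9
position: [474.8, 344.1, 162.5]
ee_rot: [179.7, 0.5, -180.0]
ft_force: [0.5, -0.5, -2.0]
opening: 0.222
grip_force: 108.1
t 14.9 p [474.8 344.1 162.5] rpy [ 179.7    0.5 -180. ] F [ 0.5 -0.5 -2. ] op 0.222 g 108.1 j [ 29.  24.  94.   0.  62. -61.]
[489.   406.31 160.  ]
shift(u, tool) [-0.356  1.554  0.073] turn(u) [ 0.126  0.074 15.008]
```

```bash

python3 -m handwheel '[[[-0.18,0.78,0,0,0,0],[-0.18,0.78,0,0,0,0],[0,0,0,0,0,1],[0,0,0,0,0,1],[0,0,0,0,0,1],[0,0,0,0,0,1],[0,0,0,0,0,1],[0,0,0,0,0,1]]]' >/dev/null
python3 -m handwheel '[[[0,0,0,0,0,1],[0,0,0,0,0,1],[0,0,0,0,0,1],[0,0,0,0,0,1],[0,0,0,0,0,1],[0,0,0,0,0,1],[0,0,0,0,0,1],[0,0,0,0,0,1]]]' >/dev/null
python3 -m handwheel '[[[0,0,0.8,0,0,1],[0,0,0.8,0,0,0],[0,0,0.6,0,0,0],[0,0,0,0,0,0],[0,0,0,0,0,0],[0,0,0,0,0,0]]]'
python3 - <<'E'
from h import *
o=st();u=np.array([.5,-.866,0]);ed=np.array([606.5,202.8,0])-97*u
t=ed-(113+25)*u; t[2]=63; plan(t,[180,0,120])
for n in('wrist','side','scene'):
    c=snap(n);save(f'pics/{n}5.png',c['color']);np.savez(n+'5.npz',**c)
Rt=R.from_euler("xyz",o["ee_rot"],degrees=True)
for n in("wrist5","side5","scene5"):
    c=dict(np.load(n+".npz"));P=cloud(c);T=Rt.inv().apply((P-o["position"]).reshape(-1,3))
    m=(T[:,0]>-140)&(T[:,0]<-60)&(abs(T[:,1])<25)&(abs(T[:,2])<20);q=T[m]
    if len(q)>10: print(n,len(q),"x",np.percentile(q[:,0],[1,50]).round(1),"y",np.percentile(q[:,1],[1,50,99]).round(1),"z",np.percentile(q[:,2],[2,50,98]).round(1))
def crop(n,X):
    c=dict(np.load(n+"5.npz"));a,b=proj(c,X)[0].astype(int);b=max(b,75);a=max(a,100)
    return cv2.resize(c["color"][max(b-75,0):b+75,a-100:a+100],(400,300))
w=cv2.resize(dict(np.load("wrist5.npz"))["color"],(400,300))
im=np.vstack([np.hstack([crop("side",[540,310,60]),crop("scene",[540,310,60])]),np.hstack([w,w*0])]);save("pics/c5.png",im)
E
```

```text
time_s: 16.73
position: [486.7, 405.1, 69.6]
ee_rot: [180.0, -0.0, 120.0]
ft_force: [0.6, 0.2, -1.3]
opening: 0.223
grip_force: 108.3
t 16.7 p [486.7 405.1  69.6] rpy [180.  -0. 120.] F [ 0.6  0.2 -1.3] op 0.223 g 108.3 j [34. 34. 91.  0. 55.  3.]
shift(u, tool) [-0.003  0.066  0.166] turn(u) [ 0.011 -0.003  0.008]
side5 121 x [-139.9  -91.7] y [-17.9  -4.2  17.9] z [-0.2  2.3  5.1]
scene5 109 x [-114.3  -83.8] y [-12.   -2.6  11.7] z [0.  1.7 3.8]
```

View pics/c5.png

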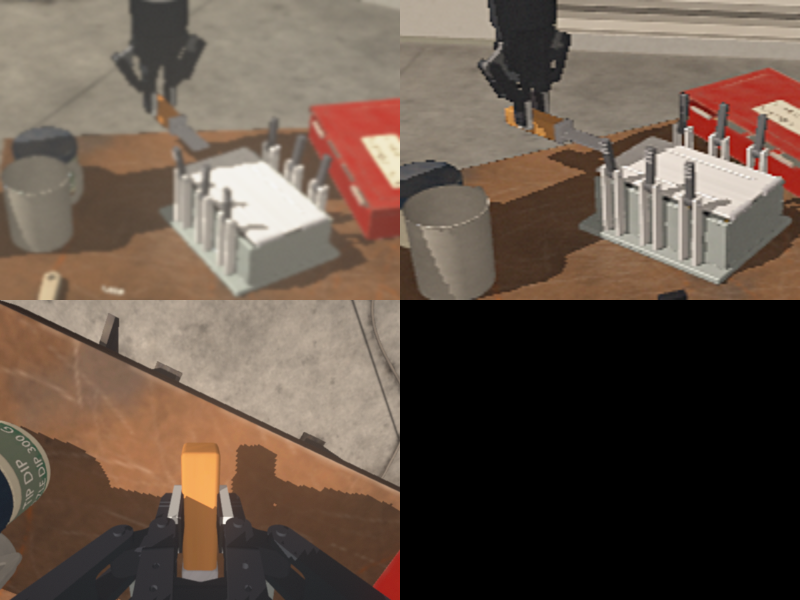

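```bash

python3 -m handwheel '[[[0,0.06,0.16,0,0,0],[-0.2,0,0,0,0,0],[-0.2,0,0,0,0,0],[-0.1,0,0,0,0,0],[0,0,0,0,0,0],[0,0,0,0,0,0]]]'
python3 -m handwheel '[[[-0.1,0,0,0,0,0],[-0.1,0,0,0,0,0],[-0.1,0,0,0,0,0],[0,0,0,0,0,0],[0,0,0,0,0,0]]]'
python3 -m handwheel '[[[-0.1,0,0,0,0,0],[-0.1,0,0,0,0,0],[-0.1,0,0,0,0,0],[0,0,0,0,0,0],[0,0,0,0,0,0]]]'
```

```text
time_s: 17.38
position: [498.7, 388.2, 62.7]
ee_rot: [180.0, -0.0, 120.0]
ft_force: [-0.1, -0.2, -2.0]
opening: 0.22
grip_force: 108.3
time_s: 17.8
position: [504.5, 378.1, 62.6]
ee_rot: [180.0, -0.0, 120.0]
ft_force: [-0.2, 0.3, -2.1]
opening: 0.226
grip_force: 108.3
time_s: 18.22
position: [510.5, 367.6, 62.6]
ee_rot: [180.0, -0.0, 120.0]
ft_force: [-0.8, -0.3, -1.3]
opening: 0.227
grip_force: 108.3
```

```bash

python3 -m handwheel '[[[0,0,-0.1,0,0,0],[0,0,-0.1,0,0,0],[0,0,-0.1,0,0,0],[0,0,-0.1,0,0,0],[0,0,0,0,0,0],[0,0,0,0,0,0]]]'
python3 - <<'E'
from h import *
ims=[]
for n in('side','scene'):
    c=snap(n);np.savez(n+'6.npz',**c)
    a,b=proj(c,[570,270,66])[0].astype(int);ims.append(cv2.resize(c["color"][max(b-75,0):b+75,a-100:a+100],(400,300)))
save("pics/c6.png",np.hstack(ims))
E
```

```text
time_s: 18.72
position: [510.5, 368.2, 79.1]
ee_rot: [179.9, -0.0, 120.0]
ft_force: [-0.4, 0.5, -2.5]
opening: 0.223
grip_force: 108.3
```

View pics/c6.png

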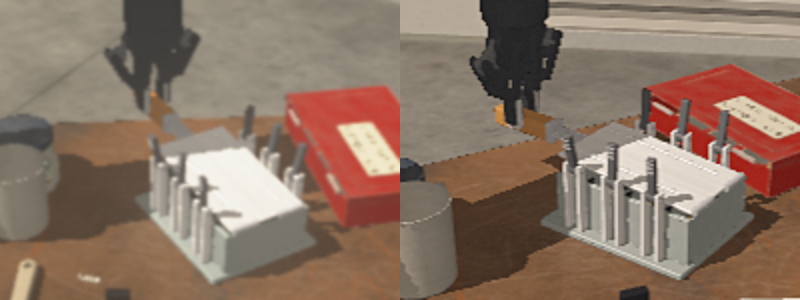

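```bash
cat > cov.py <<'E'
from h import *
import sys
u=np.array([.5,-.866,0]);w=np.array([-.866,-.5,0]);O=np.array([606.5,202.8,0])
def cage(P): d=P-O; return np.stack([d@w,d@u,d[...,2]],-1)
if __name__=="__main__":
  for n in sys.argv[1:]:
    c=dict(np.load(n+".npz"));Q=cage(cloud(c)).reshape(-1,3)
    print(n)
    for y in range(-115,100,15):
        m=(abs(Q[:,0])<40)&(abs(Q[:,1]-y)<4)&(Q[:,2]>-10)&(Q[:,2]<260)
        if m.sum()>3: print(y,m.sum(),np.percentile(Q[m,2],[10,50,90]).round(1))
E
python3 cov.py scene0 scene6 side6
```

```text
scene0
-115 7 [-1.1 -0.9  0. ]
-85 61 [33.6 67.4 68.5]
-70 38 [66.1 67.5 69.1]
-55 44 [66.8 67.6 68.7]
-40 46 [66.2 67.6 68.5]
-25 54 [66.6 67.6 68.8]
-10 48 [66.3 67.5 68.6]
5 50 [66.1 67.7 68.9]
20 62 [66.3 67.4 68.9]
35 68 [66.4 67.9 69.1]
50 71 [66.2 67.7 68.9]
65 74 [66.6 67.5 68.6]
80 606 [ 4.8 32.6 65.4]
95 82 [-1.7 -0.5  0.9]
scene6
-115 14 [-0.2 75.1 76.6]
-100 6 [75.4 76.3 78.3]
-85 92 [25.1 79.9 81.6]
-70 69 [78.2 79.7 81. ]
-55 60 [16.  78.2 79.6]
-40 57 [76.  77.3 78.9]
-25 59 [74.7 76.  77.2]
-10 62 [72.5 74.9 76.4]
5 60 [71.8 73.4 74.9]
20 67 [70.9 72.3 73.5]
35 79 [69.6 70.9 72.4]
50 79 [68.6 69.9 71.4]
65 82 [67.6 68.6 69.7]
80 602 [ 5.2 32.5 65.4]
95 77 [-1.4 -0.3  0.8]
side6
-115 19 [74.4 75.2 77. ]
-100 9 [78.  80.2 80.6]
-85 66 [78.3 80.3 82.1]
-70 51 [77.4 79.4 81.3]
-55 63 [76.2 77.9 79.6]
-40 67 [74.7 76.9 78.5]
-25 70 [74.  75.2 77.5]
-10 63 [72.4 73.9 75.4]
5 78 [70.6 72.5 74.5]
20 74 [69.9 71.6 73.2]
35 76 [68.2 70.2 71.5]
50 75 [67.2 69.1 71. ]
65 82 [66.1 67.8 69.3]
80 302 [-1.  13.1 65.2]
95 76 [-2.3 -0.7  0.7]
```

```bash

python3 -m handwheel '[[[-0.08,0,-0.24,0,0,0],[-0.08,0,-0.24,0,0,0],[-0.08,0,-0.24,0,0,0],[-0.08,0,-0.24,0,0,0],[-0.16,0,-0.28,0,0,0],[-0.16,0,-0.28,0,0,0],[-0.16,0,-0.28,0,0,0],[-0.16,0,-0.28,0,0,0]]]'
python3 -m handwheel '[[[-0.25,0,-0.22,0,0,0],[-0.25,0,-0.22,0,0,0],[-0.25,0,-0.22,0,0,0],[-0.25,0,-0.22,0,0,0],[-0.3,0,-0.12,0,0,0],[-0.3,0,-0.12,0,0,0],[-0.3,0,-0.12,0,0,0],[-0.3,0,-0.12,0,0,0]]]'
python3 - <<'E'
from h import *
from cov import cage
o=st();print(cage(o["position"]))
c=snap('scene');np.savez('scene7.npz',**c);Q=cage(cloud(c)).reshape(-1,3)
for z in range(70,260,20):
    m=(abs(Q[:,0])<48)&(Q[:,1]>-20)&(Q[:,1]<200)&(abs(Q[:,2]-z)<5)
    if m.sum()>3: print(z,m.sum(),np.percentile(Q[m,1],[10,50,90]).round(1))
E
```

```text
time_s: 19.48
position: [530.2, 333.8, 163.2]
ee_rot: [180.0, 0.0, 120.0]
ft_force: [-0.2, -0.1, -3.5]
opening: 0.22
grip_force: 108.1
time_s: 20.15
position: [574.0, 257.1, 216.3]
ee_rot: [-180.0, -0.0, 120.0]
ft_force: [-1.9, 0.1, -2.4]
opening: 0.227
grip_force: 108.3
t 20.1 p [574.  257.1 216.3] rpy [-180.   -0.  120.] F [-1.9  0.1 -2.4] op 0.227 g 108.3 j [ 18.  24.  84.  -0.  72. -12.]
[  0.94326845 -63.29396357 216.26011382]
70 127 [77.5 78.9 81.2]
90 117 [74.2 75.6 76.8]
110 119 [70.9 72.1 73.4]
130 126 [67.4 68.7 70.2]
150 133 [64.1 65.1 66.7]
170 135 [60.6 62.  63.4]
190 139 [57.2 58.8 60.1]
210 252 [-9.  54.2 56.6]
230 146 [50.7 51.9 53.3]
```

```bash

python3 -m handwheel '[[[-0.2,0,0.08,0,0,0],[-0.2,0,0.08,0,0,0],[-0.2,0,0.08,0,0,0],[-0.2,0,0.08,0,0,0],[-0.2,0,0.08,0,0,0],[-0.2,0,0.1,0,0,0],[-0.2,0,0.08,0,0,0],[-0.2,0,0.08,0,0,0]]]'
python3 -m handwheel '[[[-0.2,0,0.08,0,0,0],[-0.2,0,0.08,0,0,0],[-0.2,0,0.08,0,0,0],[-0.15,0,0.08,0,0,0],[-0.15,0,0.08,0,0,0],[0,0,0,0,0,0],[0,0,0,0,0,0]]]'
cat > ang.py <<'E'
from h import *
from cov import cage
o=st();print(cage(o["position"]).round(1))
c=snap('scene');np.savez('scene7.npz',**c);Q=cage(cloud(c)).reshape(-1,3)
m=(abs(Q[:,0])<48)&(Q[:,1]>60)&(Q[:,1]<240)&(Q[:,2]>100)&(Q[:,2]<260);q=Q[m]
for z in range(90,230,20):
    m=(abs(q[:,2]-z)<5)
    if m.sum()>3: print(z,m.sum(),np.percentile(q[m,1],[10,50,90]).round(1))
E
python3 ang.py
```

```text
time_s: 20.87
position: [605.9, 202.3, 189.2]
ee_rot: [-180.0, -0.0, 120.0]
ft_force: [-0.9, 0.6, -0.6]
opening: 0.227
grip_force: 109.1
time_s: 21.45
position: [623.4, 171.7, 173.4]
ee_rot: [-180.0, -0.0, 120.0]
ft_force: [-1.1, 1.7, 0.7]
opening: 0.227
grip_force: 109.1
t 21.4 p [623.4 171.7 173.4] rpy [-180.   -0.  120.] F [-1.1  1.7  0.7] op 0.227 g 109.1 j [  9.  28.  85.   0.  68. -21.]
[  0.9  35.4 173.4]
110 20 [109.8 112.4 115.3]
130 20 [124.6 126.8 129.2]
150 20 [139.7 141.8 143.9]
170 281 [ 74.9 110.6 145.2]
190 32 [167.9 171.  173.3]
210 42 [177.2 178.7 180.4]
```

Cover is at its stop (126°). I'll retreat and lay the blade down.

```bash

python3 -m handwheel '[[[0.4,0,0,0,0,0],[0.7,0,0,0,0,0],[0.7,0,0,0,0,0],[0.7,0,0,0,0,0],[0.7,0,0,0,0,0],[0.7,0,0,0,0,0],[0.7,0,0,0,0,0],[0.7,0,0,0,0,0]]]'
python3 -m handwheel '[[[0.4,0,0,0,0,-1],[0,0,0,0,0,-1],[0,0,0,0,0,-1],[0,0,0,0,0,-1],[0,0,0,0,0,-1],[0,0,0,0,0,-1],[0,0,0,0,0,-1],[0,0,0,0,0,-1]]]'
python3 -m handwheel '[[[0,0,0,0,0,-1],[0,0,0,0,0,-1],[0,0,0,0,0,-1],[0,0,0,0,0,-1],[0,0,0,0,0,-1],[0,0,0,0,0,-1],[0,0,0,0,0,-1],[0,0,0,0,0,0]]]'
python3 -c "
from h import *
plan([472,343,20],[180,0,180])"; python3 ang.py
```

```text
time_s: 22.17
position: [516.1, 357.2, 174.0]
ee_rot: [180.0, 0.0, 120.1]
ft_force: [-0.1, -0.3, -1.1]
opening: 0.224
grip_force: 108.9
time_s: 22.83
position: [508.8, 370.0, 173.9]
ee_rot: [180.0, 0.0, 152.3]
ft_force: [0.2, 0.8, -0.8]
opening: 0.226
grip_force: 109.0
time_s: 23.5
position: [508.9, 369.9, 173.9]
ee_rot: [180.0, 0.0, -179.8]
ft_force: [-0.3, 0.7, -1.1]
opening: 0.225
grip_force: 109.0
shift(u, tool) [ 0.926 -0.67   3.847] turn(u) [0.001 0.007 0.053]
t 23.5 p [508.9 369.9 173.9] rpy [ 180.     0.  -179.8] F [-0.3  0.7 -1.1] op 0.225 g 109.0 j [ 30.  26.  87.  -0.  67. -60.]
[   1.  -193.6  173.9]
110 18 [110.1 112.  114.6]
130 21 [124.2 127.2 129.6]
150 22 [138.  141.1 144.1]
170 24 [153.4 156.7 158.8]
190 26 [168.7 171.3 173.5]
210 40 [176.9 178.5 180. ]
```

```bash

python3 -m handwheel '[[[0.46,-0.33,0.3,0,0,0],[0.46,-0.34,0.6,0,0,0],[0,0,0.9,0,0,0],[0,0,0.9,0,0,0],[0,0,0.7,0,0,0],[0,0,0.3,0,0,0],[0,0,0.1,0,0,0],[0,0,0,0,0,0]]]'
python3 -m handwheel '[[[0,0,0.1,0,0,0],[0,0,0.03,0,0,0],[0,0,0,0,0,0],[0,0,0,0,0,0]]]'
python3 -c "
from h import *
st()"
```

```text
time_s: 24.22
position: [472.5, 342.6, 21.4]
ee_rot: [-180.0, -0.0, 180.0]
ft_force: [0.7, 0.4, -0.8]
opening: 0.226
grip_force: 109.0
time_s: 24.55
position: [473.4, 342.9, 17.6]
ee_rot: [179.9, 0.1, -180.0]
ft_force: [-0.4, -0.1, -1.3]
opening: 0.225
grip_force: 109.0
t 24.6 p [473.4 342.9  17.6] rpy [ 1.799e+02  1.000e-01 -1.800e+02] F [-0.4 -0.1 -1.3] op 0.225 g 109.0 j [ 29.  35. 100.   0.  45. -61.]
```

```bash

python3 -m handwheel '[[[0,0,0.07,0,0,0],[0,0,0,0,0,0],[0,0,0,0,0,0]]]'
python3 -m handwheel '[[[0,0,0,0,0,0],[0,0,0,0,0,0],[0,0,0,0,0,0],[0,0,0,0,0,0],[0,0,0,0,0,0]]]' 60
python3 -m handwheel '[[[0,0,-0.3,0,0,0],[0,0,-0.8,0,0,0],[0,0,-0.9,0,0,0],[0,0,-0.9,0,0,0],[0,0,-0.9,0,0,0],[0,0,-0.9,0,0,-1],[0,0,-0.9,0,0,-1],[0,0,-0.9,0,0,-1]]]'
python3 -m handwheel '[[[0,0,-0.6,0,0,-1],[0,0,0,0,0,-1],[0,0,0,0,0,-1],[0,0,0,0,0,-1],[0,0,0,0,0,0]]]'
python3 -c "
from h import *
from cov import *
st();plan(O-20*w-12*u+[0,0,320],[180,0,-150])"
```

```text
time_s: 24.8
position: [473.7, 343.0, 14.6]
ee_rot: [179.9, 0.1, -180.0]
ft_force: [0.9, 0.6, 4.8]
opening: 0.225
grip_force: 109.5
time_s: 25.22
position: [472.6, 342.4, 13.6]
ee_rot: [-180.0, -0.0, -180.0]
ft_force: [0.2, 0.8, 0.1]
opening: 0.6
grip_force: 0.0
time_s: 25.88
position: [472.1, 342.1, 276.6]
ee_rot: [180.0, 0.0, -167.8]
ft_force: [0.4, 1.1, -1.0]
opening: 0.6
grip_force: 0.0
time_s: 26.3
position: [472.4, 342.3, 298.9]
ee_rot: [180.0, 0.1, -151.8]
ft_force: [1.1, -0.3, -0.7]
opening: 0.598
grip_force: 0.0
t 26.3 p [472.4 342.3 298.9] rpy [ 1.800e+02  1.000e-01 -1.518e+02] F [ 1.1 -0.3 -0.7] op 0.598 g 0.0 j [ 29.  16.  84.   0.  79. -89.]
shift(u, tool) [-1.799 -4.341 -0.527] turn(u) [ 0.001  0.013 -0.456]
```

```bash

python3 -m handwheel '[[[0,0,0,0,0,-0.45],[-0.3,-0.7,-0.1,0,0,0],[-0.3,-0.72,-0.1,0,0,0],[-0.3,-0.72,-0.1,0,0,0],[-0.3,-0.72,-0.1,0,0,0],[-0.3,-0.72,-0.1,0,0,0],[-0.3,-0.72,-0.1,0,0,0],[0,0,0,0,0,0]]]'
python3 - <<'E'
from h import *
o=st();print(R.from_euler("xyz",o["ee_rot"],degrees=True).as_matrix().round(3).tolist())
for n in ("wrist","scene","side"):
    c=snap(n);np.savez(n+'8.npz',**c);save(f'pics/{n}8.png',c['color'])
E
```

```text
time_s: 26.97
position: [625.3, 225.1, 322.6]
ee_rot: [-179.8, 0.1, -150.5]
ft_force: [1.5, 0.2, 0.6]
opening: 0.604
grip_force: 0.0
t 27.0 p [625.3 225.1 322.6] rpy [-1.798e+02  1.000e-01 -1.505e+02] F [1.5 0.2 0.6] op 0.604 g 0.0 j [  14.   23.   71.   -0.   86. -106.]
[[-0.871, -0.492, 0.004], [-0.492, 0.871, -0.002], [-0.003, -0.003, -1.0]]
```

View pics/wrist8.png

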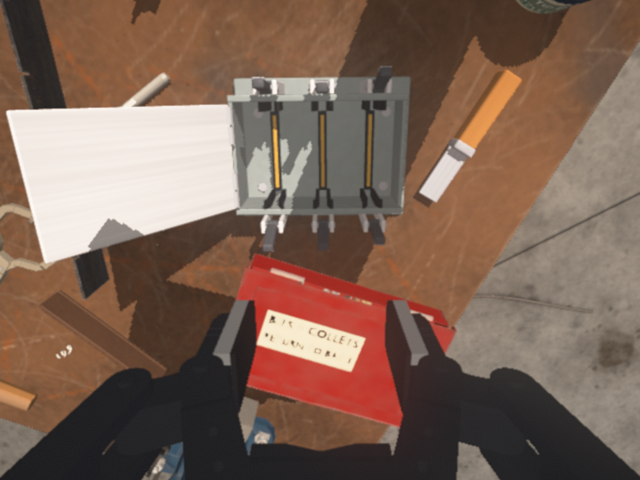

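Wrist view: the cover is open to the left and the three gold sockets are at columns 277, 323 and 370. Guides are at rows ~105 and ~195, with levers beyond them.

```bash
python3 - <<'E'
from h import *
from cov import *
c=dict(np.load("wrist8.npz"));Q=cage(cloud(c));hsv=cv2.cvtColor(c["color"],cv2.COLOR_RGB2HSV)
print("cam at cage",cage(np.linalg.inv(c["world_to_cam"])[:3,3]).round(0))
for s,(a,b) in enumerate(((360,382),(312,334),(266,288))):
    m=np.zeros((480,640),bool);m[100:205,a:b]=1
    g=m&(hsv[...,0]>12)&(hsv[...,0]<32)&(hsv[...,1]>110)&(hsv[...,2]>90)
    q=Q[g];ln=np.polyfit(q[:,0],q[:,1],1)
    print("slot",s,"gold",len(q),"z",np.median(q[:,2]).round(1),"x",np.percentile(q[:,0],[1,99]).round(1),"y mid",np.polyval(ln,0).round(2),"slope deg",np.degrees(np.arctan(ln[0])).round(2))
yy=np.array([Q[...,1]]);
for s,(a,b) in enumerate(((340,400),(300,345),(250,300))):
  for side,(r0,r1) in (("+x",(92,118)),("-x",(185,215))):
    m=np.zeros((480,640),bool);m[r0:r1,a:b]=1
    k=m&(Q[...,2]>55)&(Q[...,2]<67)&(abs(Q[...,0])<56)
    q=Q[k]
    if len(q): 
        h,e=np.histogram(q[:,1],np.arange(np.floor(q[:,1].min()),q[:,1].max()+1.5,1.5))
        print(s,side,len(q),"z",np.percentile(q[:,2],[5,50,95]).round(1),"x",np.percentile(q[:,0],[2,98]).round(1),"y0",e[0],h)
k=(Q[...,2]>100)&(Q[...,2]<130)&(abs(Q[...,0])<90)&(abs(Q[...,1])<70)
n,l,s_,ce=cv2.connectedComponentsWithStats(k.astype(np.uint8))
for i in range(1,n):
    if s_[i,4]>15:
        q=Q[l==i];t=q[q[:,2]>q[:,2].max()-4];print("lever",s_[i,4],t.mean(0).round(1),q[:,2].max().round(1))
E
```

```text
cam at cage [ 56. -12. 456.]
slot 0 gold 282 z 21.3 x [-37.   37.1] y mid -61.94 slope deg 0.07
 ** On entry to DLASCL parameter number  4 had an illegal value
 ** On entry to DLASCL parameter number  4 had an illegal value
 ** On entry to DLASCL parameter number  4 had an illegal value
 ** On entry to DLASCL parameter number  4 had an illegal value
 ** On entry to DLASCL parameter number  5 had an illegal value
 ** On entry to DLASCL parameter number  4 had an illegal valueTraceback (most recent call last):
  File "<stdin>", line 8, in <module>
    c, resids, rank, s = lstsq(lhs, rhs, rcond)
                         ~~~~~^^^^^^^^^^^^^^^^^
    x, resids, rank, s = _umath_linalg.lstsq(a, b, rcond,
                         ~~~~~~~~~~~~~~~~~~~^^^^^^^^^^^^^
                                             signature=signature)
                                             ^^^^^^^^^^^^^^^^^^^^
    raise LinAlgError("SVD did not converge in Linear Least Squares")
numpy.linalg.LinAlgError: SVD did not converge in Linear Least Squares
```

```bash
cat > slots.py <<'E'
from h import *
from cov import *
import sys
c=dict(np.load(sys.argv[1]+".npz"));Q=np.nan_to_num(cage(cloud(c)),nan=-999.);hsv=cv2.cvtColor(c["color"],cv2.COLOR_RGB2HSV)
for s in range(3):
    y0=-62+50*s
    g=(abs(Q[...,1]-y0)<10)&(abs(Q[...,0])<48)&(Q[...,2]<40)&(Q[...,2]>10)&(hsv[...,0]>12)&(hsv[...,0]<32)&(hsv[...,1]>110)&(hsv[...,2]>90)
    q=Q[g]
    if len(q)<20: continue
    ln=np.polyfit(q[:,0],q[:,1],1)
    print("slot",s,"gold",len(q),"z",np.median(q[:,2]).round(1),"x",np.percentile(q[:,0],[1,99]).round(1),"y mid",np.polyval(ln,0).round(2),"slope deg",np.degrees(np.arctan(ln[0])).round(2))
    for sg in(1,-1):
        k=(Q[...,2]>57)&(Q[...,2]<66)&(sg*Q[...,0]<53)&(sg*Q[...,0]>40)&(abs(Q[...,1]-y0)<16)
        q=Q[k]
        if len(q): 
            h,e=np.histogram(q[:,1]-y0,np.arange(-15,16,1.5))
            print(s,sg,len(q),"z",np.percentile(q[:,2],[5,50,95]).round(1),"x",np.percentile(q[:,0],[2,98]).round(1),h)
k=(Q[...,2]>100)&(Q[...,2]<130)&(abs(Q[...,0])<90)&(abs(Q[...,1])<75)
n,l,s_,ce=cv2.connectedComponentsWithStats(k.astype(np.uint8))
for i in range(1,n):
    if s_[i,4]>15:
        q=Q[l==i];t=q[q[:,2]>q[:,2].max()-4];print("lever",s_[i,4],t.mean(0).round(1),q[:,2].max().round(1))
E
python3 slots.py wrist8; python3 slots.py side8;python3 slots.py scene8
```

```text
slot 0 gold 282 z 21.3 x [-37.   37.1] y mid -61.94 slope deg 0.07
0 1 130 z [58.6 61.  62.7] x [43.6 53. ] [ 2  1  2 22 13 25  3  1  2  1  2  1  2  2 12 23 11  0  1  2]
0 -1 136 z [57.7 60.9 63. ] x [-52.7 -42.8] [ 4  2  5 17 13 20  3  3  2  4  2  4  1  8 10 15  8  4  3  4]
slot 1 gold 291 z 21.4 x [-36.7  36.6] y mid -12.04 slope deg 0.46
1 1 124 z [58.4 61.2 62.8] x [43.5 52.7] [ 1  2  2 11 22 11  5  2  1  2  1  2  2  4 22 11 16  2  1  2]
1 -1 138 z [57.6 60.9 62.8] x [-52.9 -42.8] [ 5  3  3 11 14 16  2  2  1  4  2  4  2 13 10 21 10  4  2  4]
slot 2 gold 348 z 21.3 x [-37.3  37. ] y mid 38.0 slope deg 0.06
2 1 130 z [58.5 61.3 63.1] x [43.2 53. ] [ 2  2  1 17 19 12  1  2  1  2  2  1  2  6 22 19 12  2  2  1]
2 -1 140 z [57.7 61.  63. ] x [-52.8 -42.8] [ 3  3  3 11 21 12  2  4  2  4  2  3  4 11 19 13 10  2  4  3]
lever 255 [ 73.1 -62.  121.6] 123.8
lever 197 [ 66.2  37.7 122.5] 124.4
lever 147 [ 62.7 -12.3 122.8] 125.1
lever 197 [-64.9 -62.1 122.8] 124.8
lever 224 [-70.8  37.4 122. ] 123.8
lever 205 [-70.2 -12.2 122.3] 124.5
lever 41 [-60.6 -61.1 123. ] 123.8
lever 46 [-65.3 -12.4 121.9] 123.6
lever 39 [ 77.5 -62.5 121.3] 123.2
lever 49 [-66.1  36.8 121.4] 123.5
lever 48 [ 67.3 -12.2 122.1] 123.7
lever 50 [ 70.2  38.3 122.4] 124.3
lever 52 [-63.7 -59.1 122.5] 124.4
lever 54 [-69.   -8.6 122.1] 123.6
lever 59 [-69.7  40.4 121.6] 123.6
lever 56 [ 75.4 -58.4 121.7] 123.9
lever 65 [ 63.8  -9.6 121.8] 123.9
lever 65 [ 68.2  40.4 122.1] 124.1
```

```bash
python3 -c "
from h import *
plan([505,-73,320],[180,0,180])"
python3 -m handwheel '[[[0.3,0.7,0,0,0,0],[0.3,0.7,0,0,0,0],[0.3,0.7,0,0,0,0],[0.3,0.7,0,0,0,0],[0.3,0.7,0,0,0,0],[0.3,0.7,0,0,0,0],[0.3,0.7,0,0,0,0],[0,0,0,0,0,1]]]'
python3 -m handwheel '[[[0,0,0,0,0,1],[0,0,0,0,0,1],[0,0,0,0,0,1],[0,0,0,0,0,1],[0,0,0,0,0,1],[0,0,0,0,0,1],[0,0,0,0,0,0.4],[0,0,0,0,0,0]]]'
python3 -c "
from h import *
plan([505,-73,320],[180,0,180])"
```

```text
shift(u, tool) [ 6.243 -5.128  0.041] turn(u) [ 0.01  -0.014  7.425]
time_s: 27.78
position: [443.9, 360.5, 322.0]
ee_rot: [179.8, -0.1, -153.9]
ft_force: [-0.0, -1.4, -0.1]
opening: 0.601
grip_force: 0.0
time_s: 28.45
position: [448.6, 357.8, 321.8]
ee_rot: [180.0, -0.0, -179.8]
ft_force: [0.4, -0.9, -0.3]
opening: 0.596
grip_force: 0.0
shift(u, tool) [ -1.368 -10.775   0.044] turn(u) [ 0.001 -0.011  0.056]
```

```bash

python3 -m handwheel '[[[-0.1,-0.77,0,0,0,0],[-0.1,-0.77,0,0,0,0],[-0.1,-0.77,0,0,0,0],[-0.1,-0.77,0,0,0,0],[-0.1,-0.77,0,0,0,0],[-0.1,-0.77,0,0,0,0],[-0.1,-0.77,0,0,0,0],[-0.1,-0.77,0,0,0,0]]]'
python3 -m handwheel '[[[-0.1,-0.77,0,0,0,0],[-0.1,-0.77,0,0,0,0],[-0.1,-0.77,0,0,0,0],[-0.1,-0.77,0,0,0,0],[-0.1,-0.77,0,0,0,0],[-0.1,-0.77,0,0,0,0],[0,0,0,0,0,0],[0,0,0,0,0,0]]]'
cat > tabs.py <<'E'
from h import *
import sys
c=snap("wrist");np.savez("wt.npz",**c);save(f"pics/wt{arm.get_obs()['time_s']:.0f}.png",c["color"])
P=np.nan_to_num(cloud(c),nan=-999.);hsv=cv2.cvtColor(c["color"],cv2.COLOR_RGB2HSV);x,y,z=P[...,0],P[...,1],P[...,2]
m=((x>400)&(x<560)&(y>-180)&(y<40)&(z>91)&(z<102)).astype(np.uint8)
n,l,s,_=cv2.connectedComponentsWithStats(m)
for i in range(1,n):
    if s[i,4]>40:
        q=P[l==i];r=cv2.minAreaRect(q[:,:2].astype(np.float32));print("tab",s[i,4],np.median(q[:,2]).round(1),np.round(r[0],1),np.round(r[1],1),round(r[2],1))
m=((x>400)&(x<560)&(y>-180)&(y<40)&(z>64)&(z<72)).astype(np.uint8)
n,l,s,_=cv2.connectedComponentsWithStats(m)
for i in range(1,n):
    if s[i,4]>40:
        q=P[l==i];b=np.polyfit(q[:,0],q[:,1],1);print("edge",s[i,4],np.median(q[:,2]).round(1),"x",np.percentile(q[:,0],[1,99]).round(1),"y",np.polyval(b,475).round(1),"ang",np.degrees(np.arctan(b[0])).round(2))
E
python3 tabs.py; python3 -c "
from h import *
st()"
```

```text
time_s: 29.12
position: [482.3, 110.3, 321.9]
ee_rot: [180.0, -0.0, -179.7]
ft_force: [-0.3, 0.2, 0.7]
opening: 0.603
grip_force: 0.0
time_s: 29.78
position: [507.7, -74.1, 321.6]
ee_rot: [180.0, -0.0, -179.9]
ft_force: [0.2, 1.1, -0.6]
opening: 0.601
grip_force: 0.0
tab 314 95.0 [ 473.8 -119.3] [ 9.9 23.4] 86.6
tab 302 94.9 [478.6 -69.7] [10. 24.] 86.6
tab 307 95.0 [480.1 -19.7] [10.3 23.8] 86.2
edge 243 67.0 x [424.6 462.2] y -119.6 ang -3.7
edge 232 66.9 x [428.9 466.7] y -69.5 ang -3.56
edge 240 67.0 x [430.6 468.4] y -19.9 ang -3.88
edge 173 66.9 x [490.7 522.9] y -119.6 ang -2.99
edge 165 67.0 x [495.7 527.7] y -69.8 ang -2.86
edge 178 66.8 x [496.6 529.6] y -19.9 ang -3.02
t 29.8 p [507.5 -73.  321.6] rpy [ 179.9   -0.  -179.8] F [0.2 0.1 0.4] op 0.598 g 0.0 j [ -16.    9.   90.    0.   80. -106.]
```

```bash
python3 -m handwheel '[[[0.68,-1,0,0,0,0],[0,-0.33,0,0,0,0.92],[0,0,0.8,0,0,0],[0,0,0.8,0,0,0],[0,0,0.8,0,0,0],[0,0,0.8,0,0,0],[0,0,0.8,0,0,0],[0,0,0,0,0,0]]]' 36
python3 -c "
from h import *
st();plan([480.1,-19.7,80],[180,0,176.5])"
```

```text
time_s: 30.5
position: [480.5, -117.9, 156.8]
ee_rot: [179.8, -0.6, 176.7]
ft_force: [-1.9, 0.2, -0.8]
opening: 0.36
grip_force: 0.0
t 30.5 p [ 480.5 -117.9  156.8] rpy [179.8  -0.6 176.7] F [-1.9  0.2 -0.8] op 0.36 g 0.0 j [ -22.   18.  104.    0.   58. -109.]
shift(u, tool) [0.132 2.441 1.931] turn(u) [ 0.057 -0.144  0.043]
```

```bash
python3 -m handwheel '[[[0.16,-0.04,0,0,0,0],[0,0,0.4,0,0,0],[0,0,0.4,0,0,0],[0,0,0.4,0,0,0],[0,0,0,0,0,0],[0,0,0,0,0,0]]]'
python3 -c "
from h import *
st();plan([473.8,-119.3,80],[180,0,176.5])"
```

```text
time_s: 31.0
position: [478.9, -122.4, 115.3]
ee_rot: [-180.0, 0.1, 176.6]
ft_force: [-0.8, -0.6, 0.1]
opening: 0.36
grip_force: 0.0
t 31.0 p [ 478.9 -122.4  115.3] rpy [-1.800e+02  1.000e-01  1.766e+02] F [-0.8 -0.6  0.1] op 0.36 g 0.0 j [ -22.   21.  107.    0.   52. -109.]
shift(u, tool) [0.133 0.069 0.882] turn(u) [-0.003  0.017  0.023]
```

```bash
python3 -m handwheel '[[[0.13,0.07,0,0,0,0],[0,0,0.3,0,0,0],[0,0,0.3,0,0,0],[0,0,0.28,0,0,0],[0,0,0,0,0,0],[0,0,0,0,0,0],[0,0,0,0,0,0]]]'
python3 -c "
from h import *
st();plan([473.8,-119.3,80],[180,0,176.5])"
```

```text
time_s: 31.58
position: [474.1, -119.7, 79.8]
ee_rot: [-180.0, 0.1, 176.6]
ft_force: [0.3, -0.1, -0.5]
opening: 0.36
grip_force: 0.0
t 31.6 p [ 474.1 -119.7   79.8] rpy [-1.800e+02  1.000e-01  1.766e+02] F [ 0.3 -0.1 -0.5] op 0.36 g 0.0 j [ -22.   24.  110.    0.   46. -109.]
shift(u, tool) [ 0.008  0.009 -0.005] turn(u) [-0.007  0.025  0.014]
```

```bash
python3 -m handwheel '[[[0,0,0,0,0,0],[0,0,0,0,0,0],[0,0,0,0,0,0],[0,0,0,0,0,0],[0,0,0,0,0,0],[0,0,0,0,0,0]]]' 0 70
python3 -m handwheel '[[[0,0,-0.2,0,0,0],[0,0,-0.3,0,0,0],[0,0,-0.5,0,0,0],[0,0,-0.6,0,0,0],[0,0,-0.7,0,0,0],[0,0,-0.7,0,0,0],[0,0,-0.7,0,0,0],[0,0,-0.3,0,0,0]]]'
python3 -c "
from h import *
from cov import *
st();plan(O+38*u+[0,0,245],[180,0,-150])"
```

```text
time_s: 32.08
position: [474.2, -120.0, 79.6]
ee_rot: [-180.0, 0.1, 176.6]
ft_force: [-1.1, -0.6, 5.9]
opening: 0.103
grip_force: 68.8
time_s: 32.75
position: [474.8, -120.0, 242.9]
ee_rot: [-179.9, 0.3, 176.6]
ft_force: [0.9, 0.2, -0.2]
opening: 0.103
grip_force: 68.6
t 32.8 p [ 474.8 -120.   242.9] rpy [-179.9    0.3  176.6] F [ 0.9  0.2 -0.2] op 0.103 g 68.6 j [ -22.   11.  100.    0.   69. -109.]
shift(u, tool) [-3.326  7.46  -0.048] turn(u) [-0.044  0.066 -8.362]
```

```bash
python3 -m handwheel '[[[-0.2,0.48,0,0,0,0],[-0.3,0.68,0,0,0,0],[-0.3,0.68,0,0,0,0],[-0.3,0.68,0,0,0,0],[-0.3,0.68,0,0,0,0],[-0.3,0.68,0,0,0,0],[-0.3,0.68,0,0,0,0],[-0.3,0.68,0,0,0,0]]]' >/dev/null
python3 -m handwheel '[[[-0.3,0.68,0,0,0,0],[-0.3,0.68,0,0,0,0],[-0.3,0.68,0,0,0,0],[-0.13,0.18,0,0,0,0],[0,0,0,0,0,-1],[0,0,0,0,0,-1],[0,0,0,0,0,-1],[0,0,0,0,0,-1]]]' >/dev/null
python3 -m handwheel '[[[0,0,0,0,0,-1],[0,0,0,0,0,-1],[0,0,0,0,0,-1],[0,0,0,0,0,-1],[0,0,0,0,0,-0.36],[0,0,0,0,0,0],[0,0,0,0,0,0],[0,0,0,0,0,0]]]' 
cat > held.py <<'E'
from h import *
from cov import *
import sys
s=int(sys.argv[1]);z=float(sys.argv[2])
o=st();print("tcp cage",cage(o["position"]).round(1));plan(O+(-62+50*s)*u+[0,0,z],[180,0,-150])
c=snap("wrist");np.savez("wh.npz",**c);Rt=R.from_euler("xyz",o["ee_rot"],degrees=True)
T=Rt.inv().apply((np.nan_to_num(cloud(c),nan=-999)-o["position"]).reshape(-1,3))
m=(abs(T[:,0])<60)&(abs(T[:,1])<12)&(T[:,2]>5)&(T[:,2]<30);q=T[m]
h=hsv=cv2.cvtColor(c["color"],cv2.COLOR_RGB2HSV).reshape(-1,3)
print("board pts",len(q))
if len(q)>20:
    e=q[(q[:,2]<q[:,2].min()+6)]
    print("z",np.percentile(q[:,2],[1,50]).round(1),"x",np.percentile(q[:,0],[1,99]).round(1),"fit y",np.polyfit(q[:,0],q[:,1],1).round(3))
E
python3 held.py 2 245
```

```text
time_s: 34.75
position: [624.1, 170.1, 238.8]
ee_rot: [180.0, -0.0, -150.1]
ft_force: [0.1, -1.2, -0.8]
opening: 0.103
grip_force: 68.6
t 34.8 p [624.1 170.1 238.8] rpy [ 180.    -0.  -150.1] F [ 0.1 -1.2 -0.8] op 0.103 g 68.6 j [   9.   24.   80.    0.   75. -111.]
tcp cage [  1.1  37.1 238.8]
shift(u, tool) [-0.028 -0.022 -0.156] turn(u) [ 0.001 -0.001 -0.018]
board pts 2224
z [ 5.7 12.8] x [-48.9  49.4] fit y [0.001 0.91 ]
```

```bash
python3 -m handwheel '[[[-0.03,-0.03,0.4,0,0,0],[0,0,0.7,0,0,0],[0,0,0.7,0,0,0],[0,0,0.5,0,0,0],[0,0,0.17,0,0,0],[0,0,0,0,0,0],[0,0,0,0,0,0],[0,0,0,0,0,0]]]'
python3 held.py 2 140
python3 - <<'E'
from h import *
c=dict(np.load("wh.npz"));ims=[cv2.resize(c["color"],(400,300))]
for n in("scene","side"):
    c=snap(n);np.savez(n+"9.npz",**c)
c=dict(np.load("scene9.npz"));a,b=proj(c,[610,190,80])[0].astype(int);ims.append(cv2.resize(c["color"][b-75:b+75,a-100:a+100],(400,300)))
save("pics/c9.png",np.hstack(ims))
E
```

```text
time_s: 35.47
position: [627.2, 170.1, 141.4]
ee_rot: [-179.9, 0.2, -150.0]
ft_force: [0.2, -0.6, -0.5]
opening: 0.104
grip_force: 68.6
t 35.5 p [627.2 170.1 141.4] rpy [-179.9    0.2 -150. ] F [ 0.2 -0.6 -0.5] op 0.104 g 68.6 j [   9.   30.   86.    0.   64. -111.]
tcp cage [ -1.6  38.7 141.4]
shift(u, tool) [0.041 0.017 0.036] turn(u) [-0.013  0.039 -0.005]
board pts 2235
z [ 5.4 12.8] x [-48.9  49.4] fit y [0.002 0.919]
```

View pics/c9.png

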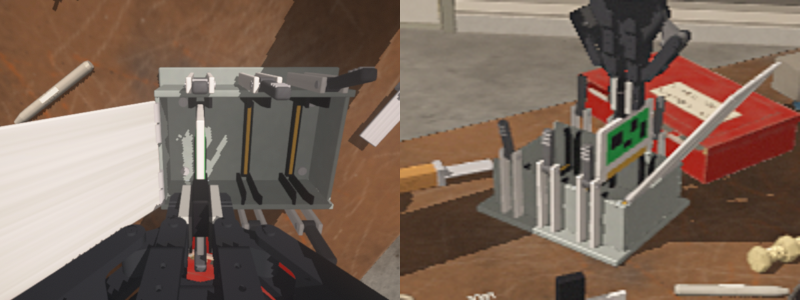

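```bash
python3 -m handwheel '[[[0.03,0.01,0.1,0,0,0],[0,0,0.1,0,0,0],[0,0,0.1,0,0,0],[0,0,0,0,0,0],[0,0,0,0,0,0]]]'
python3 -m handwheel '[[[0,0,0.1,0,0,0],[0,0,0.1,0,0,0],[0,0,0,0,0,0],[0,0,0,0,0,0]]]'
python3 -c "
from h import *
from cov import *
print(cage(st()['position']).round(1))"
```

```text
time_s: 36.03
position: [624.3, 169.6, 127.2]
ee_rot: [180.0, -0.1, -150.0]
ft_force: [0.6, -0.1, -0.7]
opening: 0.104
grip_force: 68.6
time_s: 36.37
position: [624.4, 169.6, 119.2]
ee_rot: [180.0, -0.0, -150.0]
ft_force: [0.2, -0.0, -0.4]
opening: 0.102
grip_force: 68.6
t 36.4 p [624.4 169.6 119.2] rpy [ 180.   -0. -150.] F [ 0.2 -0.  -0.4] op 0.102 g 68.6 j [   9.   31.   87.    0.   62. -111.]
[  1.1  37.7 119.2]
```

```bash
python3 -m handwheel '[[[-0.02,0,0.15,0,0,0],[0,0,0.15,0,0,0],[0,0,0.15,0,0,0],[0,0,0.1,0,0,0],[0,0,0,0,0,0],[0,0,0,0,0,0]]]'
for i in 1 2 3; do python3 -m handwheel '[[[0,0,0.05,0,0,0],[0,0,0,0,0,0],[0,0,0,0,0,0]]]'|grep -E "pos|ft"; done
```

```text
time_s: 36.87
position: [625.0, 170.0, 97.1]
ee_rot: [180.0, -0.1, -150.0]
ft_force: [1.1, -0.0, -0.9]
opening: 0.097
grip_force: 68.6
position: [625.5, 170.1, 95.9]
ft_force: [-0.1, 0.6, -0.4]
position: [625.4, 170.1, 93.8]
ft_force: [-0.5, 0.3, -1.0]
position: [625.5, 170.1, 92.0]
ft_force: [-0.1, -0.7, 1.9]
```

```bash
python3 -m handwheel '[[[0,0,0,0,0,0],[0,0,0,0,0,0],[0,0,0,0,0,0],[0,0,0,0,0,0]]]' 30
python3 -m handwheel '[[[0,0,-0.3,0,0,0],[0,0,-0.5,0,0,0],[0,0,-0.6,0,0,0],[0,0,0,0,0,0]]]'
python3 -m handwheel '[[[0.6,0,0,0,0,0],[0.6,0,0,0,0,0],[0.6,0,0,0,0,0],[0.6,0,0,0,0,0],[0,0,0,0,0,0],[0,0,0,0,0,0]]]' 0
python3 - <<'E'
from h import *
from cov import *
o=st();print(cage(o['position']).round(1))
c=snap("scene");Q=np.nan_to_num(cage(cloud(c)),nan=-999.);h=cv2.cvtColor(c["color"],cv2.COLOR_RGB2HSV)
m=(abs(Q[...,0])<16)&(abs(Q[...,1]-36)<12)&(Q[...,2]>84)&(Q[...,2]<125)
q=Q[m];print("tab",len(q),np.median(q,0).round(1),q[:,2].max().round(1))
m=(abs(Q[...,0])<48)&(abs(Q[...,1]-36)<12)&(Q[...,2]>60)&(Q[...,2]<84);q=Q[m];print("plate top",np.percentile(q[:,2],[90,99]).round(1),np.median(q[:,1]).round(1))
W=np.nan_to_num(cloud(c),nan=-999.);m=(h[...,1]>180)&(W[...,0]>690)&(W[...,0]<800)&(W[...,1]>190)&(W[...,2]>0);print("toolbox z",np.percentile(W[m][:,2],98),W[m][:,0].min())
plan(O+97*w+38*u+[0,0,122],[180,0,-150])
E
```

```text
time_s: 37.95
position: [625.3, 170.1, 91.6]
ee_rot: [180.0, -0.0, -150.0]
ft_force: [0.1, -1.0, -0.2]
opening: 0.301
grip_force: 0.0
time_s: 38.28
position: [628.6, 170.6, 153.2]
ee_rot: [-179.8, 0.4, -150.0]
ft_force: [1.2, -0.9, 1.0]
opening: 0.298
grip_force: 0.0
time_s: 38.78
position: [541.3, 121.7, 148.3]
ee_rot: [180.0, -0.0, -150.1]
ft_force: [1.1, 0.8, -0.2]
opening: 0.0
grip_force: 0.0
t 38.8 p [541.3 121.7 148.3] rpy [ 180.    -0.  -150.1] F [ 1.1  0.8 -0.2] op 0.0 g 0.0 j [   6.   23.   98.    0.   59. -114.]
[ 97.   37.7 148.3]
tab 131 [ 6.  42.1 98.8] 110.5
plate top [81.5 83.3] 41.4
toolbox z 52.25345453255787 706.3972776998787
shift(u, tool) [0.037 0.002 0.661] turn(u) [-0.006  0.022 -0.01 ]
```

```bash
python3 -m handwheel '[[[0,0,0.33,0,0,0],[0,0,0.33,0,0,0],[-0.22,0,-0.02,0,0,0],[-0.23,0,-0.02,0,0,0],[-0.23,0,0.04,0,0,0],[-0.23,0,0.04,0,0,0],[0,0,0,0,0,0]]]'
python3 -m handwheel '[[[-0.18,0,0.145,0,0,0],[-0.18,0,0.145,0,0,0],[-0.06,0,0.1,0,0,0],[-0.06,0,0.1,0,0,0],[0,0,0,0,0,0]]]'
python3 -m handwheel '[[[-0.03,0,0.11,0,0,0],[-0.02,0,0.08,0,0,0],[0,0,0,0,0,0],[0,0,0,0,0,0]]]'
python3 -c "
from h import *
from cov import *
print(cage(st()['position']).round(1))"
```

```text
time_s: 39.42
position: [576.7, 141.5, 120.2]
ee_rot: [-179.9, 0.2, -150.0]
ft_force: [0.3, -0.2, 0.1]
opening: 0.001
grip_force: 0.0
time_s: 39.83
position: [591.0, 150.1, 99.4]
ee_rot: [180.0, 0.0, -150.0]
ft_force: [-1.0, 1.0, -0.2]
opening: 0.001
grip_force: 0.0
time_s: 40.17
position: [592.2, 150.8, 92.4]
ee_rot: [180.0, 0.0, -150.0]
ft_force: [0.6, -0.1, 0.3]
opening: -0.004
grip_force: 0.4
t 40.2 p [592.2 150.8  92.4] rpy [ 180.    0. -150.] F [ 0.6 -0.1  0.3] op -0.004 g 0.4 j [   8.   31.   93.    0.   56. -112.]
[38.3 37.9 92.4]
```

```bash
python3 - <<'E'
from h import *
ims=[]
for n in("wrist","scene"):
    c=snap(n);np.savez(n+"10.npz",**c)
    if n=="wrist": ims.append(cv2.resize(c["color"],(400,300)))
    else:
        a,b=proj(c,[600,180,80])[0].astype(int);ims.append(cv2.resize(c["color"][b-60:b+60,a-80:a+80],(400,300)))
save("pics/c10.png",np.hstack(ims))
E
```

```text
(no output)
```

View pics/c10.png

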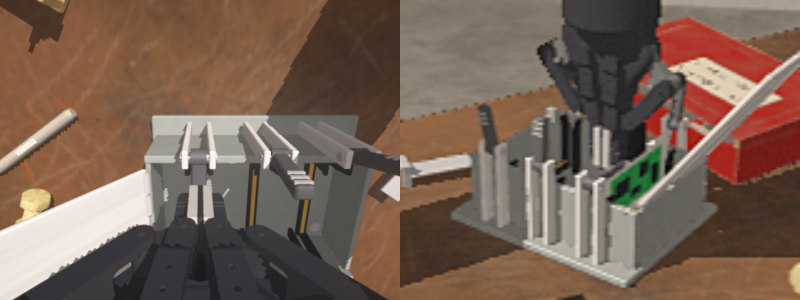

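The slot 2 right lever is swung down under the fingertips (left view ~(198,165)). I'll press on in small steps.

```bash
for i in 1 2 3 4; do python3 -m handwheel '[[[0,0,0.04,0,0,0],[0,0,0,0,0,0],[0,0,0,0,0,0]]]'|grep -E "pos|ft"; done
```

```text
position: [592.1, 150.8, 91.8]
ft_force: [-2.1, 0.2, 8.1]
position: [592.2, 150.8, 91.6]
ft_force: [-4.7, -0.5, 19.5]
position: [592.3, 150.8, 91.3]
ft_force: [-7.7, -1.3, 30.3]
position: [592.3, 150.8, 91.1]
ft_force: [-11.0, -1.9, 39.7]
```

```bash
python3 -m handwheel '[[[0,0,-0.5,0,0,0],[0,0,-0.5,0,0,0],[0,0,-0.5,0,0,0],[-0.65,0,0,0,0,0],[-0.7,0,0,0,0,0],[-0.7,0,0,0,0,0],[-0.7,0,0,0,0,0],[-0.65,0,0,0,0,0]]]'
python3 -m handwheel '[[[0,0,0,0,0,0],[0,0,0,0,0,0]]]'
python3 -c "
from h import *
from cov import *
print(cage(st()['position']).round(1));plan(O-97*w+38*u+[0,0,122],[180,0,-150])"
```

```text
time_s: 41.93
position: [710.5, 219.5, 145.8]
ee_rot: [180.0, -0.0, -150.0]
ft_force: [1.0, -0.6, -0.7]
opening: 0.003
grip_force: 0.0
time_s: 42.1
position: [710.1, 219.3, 145.2]
ee_rot: [180.0, -0.0, -150.0]
ft_force: [-0.8, 0.2, -0.6]
opening: -0.001
grip_force: 0.0
t 42.1 p [710.1 219.3 145.2] rpy [ 180.   -0. -150.] F [-0.8  0.2 -0.6] op -0.001 g 0.0 j [  12.   37.   72.    0.   71. -108.]
[-98.   37.5 145.2]
shift(u, tool) [ 0.025 -0.012  0.579] turn(u) [ 0.005 -0.012  0.008]
```

```bash
python3 -m handwheel '[[[0.02,-0.01,0.29,0,0,0],[0,0,0.29,0,0,0],[0.22,0,-0.02,0,0,0],[0.23,0,-0.02,0,0,0],[0.23,0,0.04,0,0,0],[0.23,0,0.04,0,0,0],[0,0,0,0,0,0]]]'
python3 -m handwheel '[[[0.18,0,0.145,0,0,0],[0.18,0,0.145,0,0,0],[0.06,0,0.1,0,0,0],[0.06,0,0.1,0,0,0],[0,0,0,0,0,0]]]'
python3 -m handwheel '[[[0.03,0,0.11,0,0,0],[0.02,0,0.08,0,0,0],[0,0,0,0,0,0],[0,0,0,0,0,0]]]'
for i in 1 2 ; do python3 -m handwheel '[[[0,0,0.03,0,0,0],[0,0,0,0,0,0],[0,0,0,0,0,0]]]'|grep -E "pos|ft"; done
```

```text
time_s: 42.68
position: [675.6, 198.6, 121.6]
ee_rot: [180.0, -0.1, -150.0]
ft_force: [-0.8, 0.4, 0.5]
opening: 0.006
grip_force: 0.0
time_s: 43.1
position: [660.0, 189.7, 100.5]
ee_rot: [180.0, -0.1, -150.0]
ft_force: [-0.6, -0.5, -0.1]
opening: 0.001
grip_force: 0.0
time_s: 43.43
position: [659.2, 189.4, 93.6]
ee_rot: [180.0, -0.0, -150.0]
ft_force: [0.1, 0.8, -0.2]
opening: 0.003
grip_force: 0.0
position: [659.4, 189.4, 92.8]
ft_force: [-0.5, 1.0, -0.3]
position: [659.4, 189.3, 92.1]
ft_force: [-2.4, -1.0, 4.0]
```

```bash
python3 -m handwheel '[[[0,0,0.03,0,0,0],[0,0,0,0,0,0],[0,0,0,0,0,0]]]'|grep -E "pos|ft"; 
python3 -m handwheel '[[[0,0,-0.4,0,0,0],[0,0,-0.5,0,0,0],[0,0,-0.7,0,0,0],[0,0,-0.7,0,0,0],[0,0,-0.7,0,0,0],[0,0,0,0,0,0],[0,0,0,0,0,0]]]' 36
cat > chk.py <<'E'
from h import *
from cov import *
for n in("scene","side","wrist"):
    c=snap(n);np.savez(n+"c.npz",**c);Q=np.nan_to_num(cage(cloud(c)),nan=-999.)
    for s in range(3):
        y=-62+50*s;r=[]
        m=(abs(Q[...,0])<14)&(abs(Q[...,1]-y)<11)&(Q[...,2]>88)&(Q[...,2]<115)
        r.append(("tabtop",np.percentile(Q[m][:,2],95).round(1)) if m.sum()>15 else None)
        for sg in(1,-1):
            m=(abs(sg*Q[...,0]-33)<10)&(abs(Q[...,1]-y)<9)&(Q[...,2]>78)&(Q[...,2]<130)
            r.append((sg,int(m.sum()),np.percentile(Q[m][:,2],[20,50,90]).round(1)) if m.sum()>5 else (sg,None))
        print(n,s,r)
E
python3 chk.py; python3 -c "
from h import *
st();plan([478.6,-69.7,240],[180,0,176.5])"
```

```text
position: [659.4, 189.3, 91.9]
ft_force: [-4.7, -1.6, 10.4]
time_s: 44.77
position: [661.0, 189.6, 212.7]
ee_rot: [-179.9, 0.3, -150.0]
ft_force: [-0.4, -1.5, -0.2]
opening: 0.362
grip_force: 0.0
scene 0 [None, (1, None), (-1, None)]
scene 1 [None, (1, None), (-1, None)]
scene 2 [('tabtop', np.float64(104.6)), (1, 38, array([82.4, 84.7, 86.2])), (-1, 31, array([81. , 83.3, 85.1]))]
side 0 [None, (1, None), (-1, None)]
side 1 [None, (1, None), (-1, None)]
side 2 [('tabtop', np.float64(104.3)), (1, 33, array([82.4, 84.3, 85.9])), (-1, 27, array([81.1, 83.4, 84.6]))]
wrist 0 [None, (1, None), (-1, None)]
wrist 1 [None, (1, None), (-1, None)]
wrist 2 [('tabtop', np.float64(104.5)), (1, 533, array([83.8, 84.6, 85.9])), (-1, 414, array([82.9, 83.6, 84.9]))]
t 44.9 p [658.5 189.1 208.9] rpy [ 1.799e+02 -1.000e-01 -1.500e+02] F [-0.  -0.6 -1. ] op 0.363 g 0.0 j [  10.   29.   77.    0.   74. -110.]
shift(u, tool) [ 7.132 -3.355 -0.763] turn(u) [ 4.000e-03 -3.700e-02  8.373e+00]
```

```bash
python3 -m handwheel '[[[0.4,-0.2,-0.4,0,0,0],[0.71,-0.33,-0.4,0,0,0],[0.71,-0.33,0,0,0,0],[0.71,-0.33,0,0,0,0],[0.71,-0.33,0,0,0,0],[0.71,-0.33,0,0,0,0],[0.71,-0.33,0,0,0,0],[0.71,-0.33,0,0,0,0]]]' >/dev/null
python3 -m handwheel '[[[0.71,-0.33,0,0,0,0],[0.71,-0.33,0,0,0,0],[0.34,-0.17,0,0,0,1],[0,0,0,0,0,1],[0,0,0,0,0,1],[0,0,0,0,0,1],[0,0,0,0,0,1],[0,0,0,0,0,1]]]' >/dev/null
python3 -m handwheel '[[[0,0,0,0,0,1],[0,0,0,0,0,1],[0,0,0,0,0,0.37],[0,0,0,0,0,0],[0,0,0,0,0,0]]]' 
python3 -c "
from h import *
st();plan([478.6,-69.8,120],[180,0,176.5])"; python3 tabs.py
```

```text
time_s: 46.67
position: [478.6, -68.8, 241.4]
ee_rot: [180.0, -0.1, 176.6]
ft_force: [-0.3, 0.1, -0.7]
opening: 0.362
grip_force: 0.0
t 46.7 p [478.6 -68.8 241.4] rpy [ 1.800e+02 -1.000e-01  1.766e+02] F [-0.3  0.1 -0.7] op 0.362 g 0.0 j [ -16.   11.  100.    0.   69. -103.]
shift(u, tool) [-0.009 -0.027  3.035] turn(u) [ 0.009 -0.033  0.016]
tab 460 94.9 [480.  -19.8] [10.2 23.9] 86.3
tab 449 95.0 [478.5 -69.6] [ 9.6 24.2] 86.2
edge 356 67.1 x [430.8 468.7] y -19.8 ang -3.54
edge 307 67.1 x [428.9 466.8] y -69.6 ang -3.64
edge 222 67.0 x [499.7 529.5] y -20.3 ang -2.67
edge 189 66.9 x [500.4 527.8] y -69.8 ang -3.32
```

Directly above board 2. Descend, grip and lift.

```bash
python3 -m handwheel '[[[0,-0.03,0.5,0,0,0],[0,0,0.8,0,0,0],[0,0,0.8,0,0,0],[0,0,0.7,0,0,0],[0,0,0.24,0,0,0],[0,0,0,0,0,0],[0,0,0,0,0,0],[0,0,0,0,0,0]]]'
python3 -c "
from h import *
st();plan([478.6,-69.8,80],[180,0,176.5])"
```

```text
time_s: 47.38
position: [480.5, -70.5, 122.2]
ee_rot: [-180.0, 0.1, 176.5]
ft_force: [-0.4, 0.5, 0.7]
opening: 0.36
grip_force: 0.0
t 47.4 p [480.5 -70.5 122.2] rpy [-1.800e+02  1.000e-01  1.765e+02] F [-0.4  0.5  0.7] op 0.36 g 0.0 j [ -17.   20.  108.    0.   52. -103.]
shift(u, tool) [0.05  0.016 1.056] turn(u) [-0.006  0.032  0.007]
```

```bash
python3 -m handwheel '[[[0.04,0.02,0.3,0,0,0],[0,0,0.3,0,0,0],[0,0,0.3,0,0,0],[0,0,0.15,0,0,0],[0,0,0,0,0,0],[0,0,0,0,0,0]]]'
python3 -m handwheel '[[[0,0,0,0,0,0],[0,0,0,0,0,0],[0,0,0,0,0,0],[0,0,0,0,0,0],[0,0,0,0,0,0],[0,0,0,0,0,0]]]' 0 70
python3 -m handwheel '[[[0,0,-0.2,0,0,0],[0,0,-0.3,0,0,0],[0,0,-0.5,0,0,0],[0,0,-0.6,0,0,0],[0,0,-0.7,0,0,0],[0,0,-0.7,0,0,0],[0,0,-0.7,0,0,0],[0,0,-0.4,0,0,0]]]'
python3 -c "
from h import *
from cov import *
st();plan(O-12*u+[0,0,245],[180,0,-150])"
```

```text
time_s: 47.88
position: [478.4, -69.5, 79.8]
ee_rot: [-180.0, 0.1, 176.5]
ft_force: [0.2, 0.5, 0.3]
opening: 0.355
grip_force: 0.0
time_s: 48.38
position: [478.6, -69.8, 80.0]
ee_rot: [-180.0, 0.1, 176.5]
ft_force: [-1.8, -1.3, 6.5]
opening: 0.101
grip_force: 68.9
time_s: 49.05
position: [478.5, -69.3, 246.6]
ee_rot: [-180.0, 0.2, 176.5]
ft_force: [1.0, 0.5, -0.5]
opening: 0.096
grip_force: 68.5
t 49.0 p [478.5 -69.3 246.6] rpy [-180.     0.2  176.5] F [ 1.   0.5 -0.5] op 0.096 g 68.5 j [ -16.   10.  100.    0.   69. -103.]
shift(u, tool) [-2.613  7.236  0.046] turn(u) [-0.023  0.052 -8.372]
```

```bash
python3 -m handwheel '[[[-0.2,0.4,0,0,0,0],[-0.25,0.7,0,0,0,0],[-0.25,0.7,0,0,0,0],[-0.25,0.7,0,0,0,0],[-0.25,0.7,0,0,0,0],[-0.25,0.7,0,0,0,0],[-0.25,0.7,0,0,0,0],[-0.25,0.7,0,0,0,0]]]' >/dev/null
python3 -m handwheel '[[[-0.25,0.7,0,0,0,0],[-0.25,0.7,0,0,0,0],[-0.16,0.53,0,0,0,0],[0,0,0,0,0,-1],[0,0,0,0,0,-1],[0,0,0,0,0,-1],[0,0,0,0,0,-1],[0,0,0,0,0,-1]]]' >/dev/null
python3 -m handwheel '[[[0,0,0,0,0,-1],[0,0,0,0,0,-1],[0,0,0,0,0,-1],[0,0,0,0,0,-0.37],[0,0,0,0,0,0],[0,0,0,0,0,0],[0,0,0,0,0,0]]]' 
python3 held.py 1 145
```

```text
time_s: 50.97
position: [599.3, 213.1, 243.2]
ee_rot: [180.0, -0.0, -150.1]
ft_force: [0.6, 0.6, -1.1]
opening: 0.098
grip_force: 68.5
t 51.0 p [599.3 213.1 243.2] rpy [ 180.    -0.  -150.1] F [ 0.6  0.6 -1.1] op 0.098 g 68.5 j [  13.   23.   82.    0.   75. -107.]
tcp cage [  1.1 -12.5 243.2]
shift(u, tool) [-0.029 -0.013  2.454] turn(u) [ 0.004 -0.001 -0.015]
board pts 2216
z [ 5.5 13.1] x [-49.2  49.3] fit y [0.001 0.77 ]
```

```bash
python3 -m handwheel '[[[-0.02,-0.02,0.4,0,0,0],[0,0,0.7,0,0,0],[0,0,0.7,0,0,0],[0,0,0.5,0,0,0],[0,0,0.17,0,0,0],[0,0,0,0,0,0],[0,0,0,0,0,0],[0,0,0,0,0,0]]]'
python3 -m handwheel '[[[0,0,0,0,0,0],[0,0,0,0,0,0]]]' >/dev/null
python3 held.py 1 140
```

```text
time_s: 51.68
position: [601.9, 213.0, 145.8]
ee_rot: [-180.0, 0.2, -150.0]
ft_force: [0.7, -0.0, -1.0]
opening: 0.108
grip_force: 68.5
t 51.9 p [601.5 213.  145.7] rpy [-1.8e+02  1.0e-01 -1.5e+02] F [ 0.5 -0.1 -0.6] op 0.1 g 68.5 j [  13.   29.   87.    0.   64. -107.]
tcp cage [ -0.8 -11.3 145.7]
shift(u, tool) [0.02  0.018 0.141] turn(u) [-0.009  0.036 -0.003]
board pts 2233
z [ 5.6 13.1] x [-48.9  49.4] fit y [0.001 0.803]
```

```bash
python3 -m handwheel '[[[0.01,0.01,0.15,0,0,0],[0,0,0.1,0,0,0],[0,0,0.1,0,0,0],[0,0,0.1,0,0,0],[0,0,0,0,0,0],[0,0,0,0,0,0]]]'
python3 -m handwheel '[[[0,0,0.1,0,0,0],[0,0,0.1,0,0,0],[0,0,0.1,0,0,0],[0,0,0,0,0,0],[0,0,0,0,0,0]]]'
python3 -c "
from h import *
from cov import *
print(cage(st()['position']).round(1))"
```

```text
time_s: 52.4
position: [599.7, 212.8, 125.5]
ee_rot: [180.0, -0.1, -150.0]
ft_force: [0.4, -0.2, -0.5]
opening: 0.102
grip_force: 68.5
time_s: 52.82
position: [599.7, 212.8, 113.7]
ee_rot: [180.0, -0.0, -150.0]
ft_force: [0.3, -0.3, -0.8]
opening: 0.101
grip_force: 68.5
t 52.8 p [599.7 212.8 113.7] rpy [ 180.   -0. -150.] F [ 0.3 -0.3 -0.8] op 0.101 g 68.5 j [  13.   31.   89.    0.   60. -107.]
[  0.9 -12.1 113.7]
```

```bash
python3 -m handwheel '[[[-0.02,0,0.15,0,0,0],[0,0,0.15,0,0,0],[0,0,0.12,0,0,0],[0,0,0,0,0,0],[0,0,0,0,0,0]]]'
for i in 1 2; do python3 -m handwheel '[[[0,0,0.05,0,0,0],[0,0,0,0,0,0],[0,0,0,0,0,0]]]'|grep -E "pos|ft"; done
```

```text
time_s: 53.23
position: [600.3, 213.2, 96.7]
ee_rot: [180.0, -0.1, -150.0]
ft_force: [-0.7, 0.8, -0.1]
opening: 0.097
grip_force: 68.5
position: [600.8, 213.3, 95.4]
ft_force: [-0.4, 1.3, -1.2]
position: [601.2, 213.4, 93.8]
ft_force: [-0.0, -0.0, 1.4]
```

```bash
python3 -m handwheel '[[[0,0,0.03,0,0,0],[0,0,0,0,0,0]]]' >/dev/null
python3 -m handwheel '[[[0,0,0,0,0,0],[0,0,0,0,0,0],[0,0,0,0,0,0],[0,0,0,0,0,0]]]' 30
python3 -m handwheel '[[[0,0,-0.3,0,0,0],[0,0,-0.5,0,0,0],[0,0,-0.6,0,0,0],[0,0,0,0,0,0]]]' >/dev/null
python3 -m handwheel '[[[0.6,0,0,0,0,0],[0.6,0,0,0,0,0],[0.6,0,0,0,0,0],[0.6,0,0,0,0,0],[0,0,0,0,0,0],[0,0,0,0,0,0]]]' 0
python3 -c "
from h import *
from cov import *
print(cage(st()['position']).round(1));plan(O+97*w-12*u+[0,0,122],[180,0,-150])"; python3 chk.py | grep -v wrist
```

```text
time_s: 54.23
position: [600.4, 213.2, 91.9]
ee_rot: [180.0, -0.0, -150.0]
ft_force: [0.6, -0.3, -1.3]
opening: 0.301
grip_force: 0.0
time_s: 55.07
position: [516.6, 164.9, 148.7]
ee_rot: [180.0, -0.0, -150.0]
ft_force: [1.0, 0.1, 0.5]
opening: 0.002
grip_force: 0.0
t 55.1 p [516.6 164.9 148.7] rpy [ 180.   -0. -150.] F [1.  0.1 0.5] op 0.002 g 0.0 j [  10.   22.  100.    0.   59. -110.]
[ 96.8 -12.1 148.7]
shift(u, tool) [ 0.004 -0.003  0.667] turn(u) [ 0.003 -0.002 -0.011]
scene 0 [None, (1, None), (-1, None)]
scene 1 [('tabtop', np.float64(110.2)), (1, 14, array([79.6, 80.5, 81.7])), (-1, 16, array([79.1, 80.7, 82. ]))]
scene 2 [('tabtop', np.float64(104.9)), (1, 38, array([82.4, 84.4, 86.6])), (-1, 28, array([80.6, 83.3, 85. ]))]
side 0 [None, (1, None), (-1, None)]
side 1 [('tabtop', np.float64(109.5)), (1, 15, array([79. , 80.5, 81.5])), (-1, 13, array([79.3, 80.9, 82.6]))]
side 2 [('tabtop', np.float64(104.6)), (1, 33, array([81.9, 84.1, 86.1])), (-1, 34, array([80.9, 82.7, 84.7]))]
```

```bash
python3 -m handwheel '[[[0,0,0.33,0,0,0],[0,0,0.33,0,0,0],[-0.22,0,-0.02,0,0,0],[-0.23,0,-0.02,0,0,0],[-0.23,0,0.04,0,0,0],[-0.23,0,0.04,0,0,0],[0,0,0,0,0,0]]]' >/dev/null
python3 -m handwheel '[[[-0.18,0,0.145,0,0,0],[-0.18,0,0.145,0,0,0],[-0.06,0,0.1,0,0,0],[-0.06,0,0.1,0,0,0],[0,0,0,0,0,0]]]'
python3 -m handwheel '[[[-0.03,0,0.11,0,0,0],[-0.02,0,0.08,0,0,0],[0,0,0,0,0,0],[0,0,0,0,0,0]]]'
for i in 1 2 ; do python3 -m handwheel '[[[0,0,0.03,0,0,0],[0,0,0,0,0,0],[0,0,0,0,0,0]]]'|grep -E "pos|ft"; done
```

```text
time_s: 56.22
position: [566.3, 193.3, 99.8]
ee_rot: [180.0, 0.0, -150.0]
ft_force: [0.6, 0.5, -0.6]
opening: 0.0
grip_force: 0.0
time_s: 56.55
position: [567.3, 194.0, 92.7]
ee_rot: [180.0, -0.0, -150.0]
ft_force: [0.1, 0.2, -0.3]
opening: 0.003
grip_force: 0.2
position: [567.4, 194.1, 92.1]
ft_force: [-1.5, -0.7, 3.5]
position: [567.5, 194.1, 91.8]
ft_force: [-2.3, -0.4, 12.6]
```

```bash
python3 -m handwheel '[[[0,0,0.02,0,0,0],[0,0,0,0,0,0],[0,0,0,0,0,0],[0,0,0,0,0,0]]]'|grep -E "pos|ft"
python3 -m handwheel '[[[0,0,-0.5,0,0,0],[0,0,-0.5,0,0,0],[0,0,-0.45,0,0,0],[-0.65,0,0,0,0,0],[-0.7,0,0,0,0,0],[-0.7,0,0,0,0,0],[-0.7,0,0,0,0,0],[-0.65,0,0,0,0,0]]]' >/dev/null
python3 -m handwheel '[[[0,0,0,0,0,0],[0,0,0,0,0,0]]]' >/dev/null
python3 -c "
from h import *
from cov import *
print(cage(st()['position']).round(1));plan(O-97*w-12*u+[0,0,122],[180,0,-150])"; python3 chk.py | grep -v wrist
```

```text
position: [567.4, 194.1, 91.6]
ft_force: [-4.8, -0.8, 16.8]
t 58.2 p [685.6 262.5 146.8] rpy [ 180.   -0. -150.] F [-1.  -0.8 -0.6] op 0.003 g 0.0 j [  16.   36.   73.    0.   71. -104.]
[-98.4 -12.1 146.8]
shift(u, tool) [ 0.034 -0.002  0.619] turn(u) [ 0.003 -0.009  0.005]
scene 0 [None, (1, None), (-1, None)]
scene 1 [('tabtop', np.float64(105.1)), (1, 42, array([82.4, 84.7, 86. ])), (-1, None)]
scene 2 [('tabtop', np.float64(104.7)), (1, 41, array([81.8, 84.6, 86.2])), (-1, 28, array([80.8, 83.2, 85. ]))]
side 0 [None, (1, None), (-1, None)]
side 1 [('tabtop', np.float64(105.1)), (1, 33, array([81.5, 83.3, 85.7])), (-1, None)]
side 2 [('tabtop', np.float64(104.9)), (1, 35, array([81.9, 83.9, 86. ])), (-1, 35, array([80.9, 82.4, 83.9]))]
```

```bash
python3 -m handwheel '[[[0.03,0,0.31,0,0,0],[0,0,0.31,0,0,0],[0.22,0,-0.02,0,0,0],[0.23,0,-0.02,0,0,0],[0.23,0,0.04,0,0,0],[0.23,0,0.04,0,0,0],[0,0,0,0,0,0]]]' >/dev/null
python3 -m handwheel '[[[0.18,0,0.145,0,0,0],[0.18,0,0.145,0,0,0],[0.06,0,0.1,0,0,0],[0.06,0,0.1,0,0,0],[0,0,0,0,0,0]]]'
python3 -m handwheel '[[[0.03,0,0.11,0,0,0],[0.02,0,0.09,0,0,0],[0,0,0,0,0,0],[0,0,0,0,0,0]]]'
for i in 1 2 3; do python3 -m handwheel '[[[0,0,0.03,0,0,0],[0,0,0,0,0,0],[0,0,0,0,0,0]]]'|grep -E "pos|ft"; done
```

```text
time_s: 59.37
position: [634.8, 233.1, 100.5]
ee_rot: [180.0, -0.1, -150.0]
ft_force: [0.2, -0.4, -0.2]
opening: 0.001
grip_force: 0.0
time_s: 59.7
position: [634.0, 232.7, 93.1]
ee_rot: [180.0, -0.1, -150.0]
ft_force: [1.0, 0.9, -0.0]
opening: 0.005
grip_force: 0.0
position: [634.2, 232.8, 92.4]
ft_force: [0.3, -0.3, 1.1]
position: [634.2, 232.7, 92.0]
ft_force: [-1.5, -1.0, 5.2]
position: [634.3, 232.7, 91.8]
ft_force: [-4.0, -0.1, 12.1]
```

Now the third board.

```bash
python3 -m handwheel '[[[0,0,-0.4,0,0,0],[0,0,-0.6,0,0,0],[0,0,-0.7,0,0,0],[0,0,-0.7,0,0,0],[0,0,-0.7,0,0,0],[0,0,-0.6,0,0,0],[0,0,0,0,0,0]]]' 36
python3 chk.py; python3 -c "
from h import *
st();plan([480.1,-19.9,242],[180,0,176.5])"
```

```text
time_s: 61.03
position: [637.5, 233.6, 244.4]
ee_rot: [-179.9, 0.6, -150.0]
ft_force: [0.8, -0.1, 1.2]
opening: 0.362
grip_force: 0.0
scene 0 [None, (1, None), (-1, None)]
scene 1 [('tabtop', np.float64(104.5)), (1, 42, array([82.2, 84.2, 86.3])), (-1, 27, array([81.2, 83.5, 84.8]))]
scene 2 [('tabtop', np.float64(104.6)), (1, 39, array([81.6, 84. , 86.2])), (-1, 31, array([81.8, 83.2, 84.7]))]
side 0 [None, (1, None), (-1, None)]
side 1 [('tabtop', np.float64(104.8)), (1, 34, array([81.7, 84.2, 86.1])), (-1, 29, array([80.1, 82.9, 84.4]))]
side 2 [('tabtop', np.float64(104.4)), (1, 36, array([81.3, 84.3, 85.8])), (-1, 31, array([80.4, 83.2, 85. ]))]
wrist 0 [None, (1, None), (-1, None)]
wrist 1 [('tabtop', np.float64(104.6)), (1, 419, array([83.8, 84.6, 86. ])), (-1, 331, array([82.9, 83.6, 84.8]))]
wrist 2 [('tabtop', np.float64(104.7)), (1, 458, array([83.6, 84.5, 86. ])), (-1, 353, array([82.8, 83.6, 84.8]))]
t 61.2 p [634.  232.6 237.8] rpy [ 180.   -0. -150.] F [-0.2  0.2 -0. ] op 0.359 g 0.0 j [  14.   27.   77.    0.   77. -106.]
shift(u, tool) [ 6.489 -3.544 -0.104] turn(u) [ 2.000e-03 -3.000e-03  8.373e+00]
```

```bash
python3 -m handwheel '[[[0.4,-0.2,-0.1,0,0,0],[0.7,-0.38,0,0,0,0],[0.7,-0.38,0,0,0,0],[0.7,-0.38,0,0,0,0],[0.7,-0.38,0,0,0,0],[0.7,-0.38,0,0,0,0],[0.7,-0.38,0,0,0,0],[0.7,-0.38,0,0,0,0]]]' >/dev/null
python3 -m handwheel '[[[0.7,-0.38,0,0,0,0],[0.49,-0.3,0,0,0,0],[0,0,0,0,0,1],[0,0,0,0,0,1],[0,0,0,0,0,1],[0,0,0,0,0,1],[0,0,0,0,0,1],[0,0,0,0,0,1]]]' >/dev/null
python3 -m handwheel '[[[0,0,0,0,0,1],[0,0,0,0,0,1],[0,0,0,0,0,0.37],[0,0,0,0,0,0],[0,0,0,0,0,0]]]' >/dev/null
python3 -c "
from h import *
st();plan([480,-19.9,120],[180,0,176.5])"; python3 tabs.py
```

```text
t 62.9 p [479.3 -19.6 240.8] rpy [180.   -0.2 176.6] F [-0.2 -0.  -0.2] op 0.361 g 0.0 j [-11.  11. 101.   0.  69. -97.]
shift(u, tool) [-0.027 -0.008  3.021] turn(u) [ 0.006 -0.04   0.017]
tab 440 95.0 [480.  -19.8] [ 9.6 23.6] 86.7
edge 312 67.1 x [430.8 468.7] y -19.4 ang -3.37
edge 191 67.0 x [501.6 529.1] y -19.6 ang -3.5
```

```bash
python3 -m handwheel '[[[0,0,0.5,0,0,0],[0,0,0.8,0,0,0],[0,0,0.8,0,0,0],[0,0,0.7,0,0,0],[0,0,0.2,0,0,0],[0,0,0,0,0,0],[0,0,0,0,0,0],[0,0,0,0,0,0]]]'
python3 -c "
from h import *
st();plan([480,-19.9,80],[180,0,176.5])"
```

```text
time_s: 63.65
position: [481.6, -20.0, 123.5]
ee_rot: [-180.0, 0.1, 176.5]
ft_force: [-0.4, -1.0, 0.0]
opening: 0.362
grip_force: 0.0
t 63.6 p [481.6 -20.  123.5] rpy [-1.800e+02  1.000e-01  1.765e+02] F [-0.4 -1.   0. ] op 0.362 g 0.0 j [-11.  19. 108.   0.  52. -97.]
shift(u, tool) [ 4.200e-02 -1.000e-03  1.088e+00] turn(u) [-0.003  0.035  0.006]
```

```bash
python3 -m handwheel '[[[0.03,0,0.3,0,0,0],[0,0,0.3,0,0,0],[0,0,0.3,0,0,0],[0,0,0.18,0,0,0],[0,0,0,0,0,0],[0,0,0,0,0,0]]]'
python3 -m handwheel '[[[0,0,0,0,0,0],[0,0,0,0,0,0],[0,0,0,0,0,0],[0,0,0,0,0,0],[0,0,0,0,0,0],[0,0,0,0,0,0]]]' 0 70
python3 -m handwheel '[[[0,0,-0.2,0,0,0],[0,0,-0.3,0,0,0],[0,0,-0.5,0,0,0],[0,0,-0.6,0,0,0],[0,0,-0.7,0,0,0],[0,0,-0.7,0,0,0],[0,0,-0.7,0,0,0],[0,0,-0.4,0,0,0]]]'
python3 -c "
from h import *
from cov import *
st();plan(O-62*u+[0,0,245],[180,0,-150])"
```

```text
time_s: 64.15
position: [479.7, -19.7, 79.7]
ee_rot: [-180.0, 0.1, 176.5]
ft_force: [0.1, 0.8, -0.2]
opening: 0.36
grip_force: 0.0
time_s: 64.65
position: [480.0, -20.0, 80.0]
ee_rot: [-180.0, 0.1, 176.5]
ft_force: [-0.8, -1.4, 6.4]
opening: 0.103
grip_force: 68.8
time_s: 65.32
position: [480.0, -19.7, 246.6]
ee_rot: [-180.0, 0.2, 176.5]
ft_force: [-0.4, -0.4, -0.9]
opening: 0.104
grip_force: 68.5
t 65.3 p [480.  -19.7 246.6] rpy [-180.     0.2  176.5] F [-0.4 -0.4 -0.9] op 0.104 g 68.5 j [-11.  10. 100.   0.  69. -97.]
shift(u, tool) [-1.963  7.037  0.047] turn(u) [-0.02   0.056 -8.372]
```

```bash
python3 -m handwheel '[[[-0.1,0.4,0,0,0,0],[-0.2,0.7,0,0,0,0],[-0.2,0.7,0,0,0,0],[-0.2,0.7,0,0,0,0],[-0.2,0.7,0,0,0,0],[-0.2,0.7,0,0,0,0],[-0.2,0.7,0,0,0,0],[-0.2,0.7,0,0,0,0]]]' >/dev/null
python3 -m handwheel '[[[-0.2,0.7,0,0,0,0],[-0.2,0.7,0,0,0,0],[-0.06,0.34,0,0,0,0],[0,0,0,0,0,-1],[0,0,0,0,0,-1],[0,0,0,0,0,-1],[0,0,0,0,0,-1],[0,0,0,0,0,-1]]]' >/dev/null
python3 -m handwheel '[[[0,0,0,0,0,-1],[0,0,0,0,0,-1],[0,0,0,0,0,-1],[0,0,0,0,0,-0.37],[0,0,0,0,0,0],[0,0,0,0,0,0],[0,0,0,0,0,0]]]' >/dev/null
python3 held.py 0 145
```

```text
t 67.2 p [574.2 256.4 243.1] rpy [ 180.    -0.  -150.1] F [ 0.7 -0.1 -1.3] op 0.098 g 68.5 j [  18.   23.   82.    0.   75. -102.]
tcp cage [  1.2 -62.5 243.1]
shift(u, tool) [-0.03  -0.013  2.454] turn(u) [ 0.001 -0.003 -0.018]
board pts 2212
z [ 5.5 13.2] x [-49.3  49. ] fit y [0.002 0.87 ]
```

```bash
python3 -m handwheel '[[[-0.02,-0.02,0.4,0,0,0],[0,0,0.7,0,0,0],[0,0,0.7,0,0,0],[0,0,0.5,0,0,0],[0,0,0.17,0,0,0],[0,0,0,0,0,0],[0,0,0,0,0,0],[0,0,0,0,0,0]]]' >/dev/null
python3 -m handwheel '[[[0,0,0,0,0,0],[0,0,0,0,0,0]]]' >/dev/null
python3 held.py 0 140
python3 -m handwheel '[[[0.01,0.01,0.15,0,0,0],[0,0,0.1,0,0,0],[0,0,0.1,0,0,0],[0,0,0.1,0,0,0],[0,0,0,0,0,0],[0,0,0,0,0,0]]]'
python3 -c "
from h import *
from cov import *
print(cage(st()['position']).round(1))"
```

```text
t 68.1 p [576.5 256.7 145.6] rpy [-1.8e+02  1.0e-01 -1.5e+02] F [-0.5  0.5 -1.2] op 0.099 g 68.5 j [  18.   28.   88.    0.   63. -102.]
tcp cage [ -1.  -61.7 145.6]
shift(u, tool) [0.024 0.008 0.141] turn(u) [-0.007  0.037 -0.003]
board pts 2219
z [ 5.6 13.1] x [-50.4  49. ] fit y [0.002 0.827]
time_s: 68.67
position: [574.6, 256.4, 125.5]
ee_rot: [180.0, -0.1, -150.0]
ft_force: [-0.9, -0.8, -0.5]
opening: 0.103
grip_force: 68.5
t 68.7 p [574.6 256.4 125.5] rpy [ 1.8e+02 -1.0e-01 -1.5e+02] F [-0.9 -0.8 -0.5] op 0.103 g 68.5 j [  18.   29.   89.    0.   61. -102.]
[  0.8 -62.3 125.5]
```

```bash
python3 -m handwheel '[[[-0.01,0,0.1,0,0,0],[0,0,0.1,0,0,0],[0,0,0.1,0,0,0],[0,0,0,0,0,0],[0,0,0,0,0,0]]]'
python3 -m handwheel '[[[-0.01,0,0.15,0,0,0],[0,0,0.15,0,0,0],[0,0,0.12,0,0,0],[0,0,0,0,0,0],[0,0,0,0,0,0]]]'
for i in 1 2 3; do python3 -m handwheel '[[[0,0,0.04,0,0,0],[0,0,0,0,0,0],[0,0,0,0,0,0]]]'|grep -E "pos|ft"; done
```

```text
time_s: 69.08
position: [575.0, 256.6, 113.7]
ee_rot: [180.0, -0.0, -150.0]
ft_force: [-0.3, 0.2, -1.0]
opening: 0.099
grip_force: 68.5
time_s: 69.5
position: [575.4, 256.8, 96.7]
ee_rot: [180.0, -0.1, -150.0]
ft_force: [0.1, -0.0, -1.4]
opening: 0.101
grip_force: 68.6
position: [575.8, 257.0, 95.9]
ft_force: [-0.1, 0.1, -0.4]
position: [575.8, 256.9, 94.2]
ft_force: [-0.2, -0.9, -1.2]
position: [575.8, 256.9, 92.8]
ft_force: [-1.1, -1.3, 2.6]
```

```bash
python3 -m handwheel '[[[0,0,0,0,0,0],[0,0,0,0,0,0],[0,0,0,0,0,0],[0,0,0,0,0,0]]]' 30
python3 -m handwheel '[[[0,0,-0.3,0,0,0],[0,0,-0.5,0,0,0],[0,0,-0.6,0,0,0],[0,0,0,0,0,0]]]' >/dev/null
python3 -m handwheel '[[[0.6,0,0,0,0,0],[0.6,0,0,0,0,0],[0.6,0,0,0,0,0],[0.65,0,0,0,0,0],[0,0,0,0,0,0],[0,0,0,0,0,0]]]' 0
python3 -c "
from h import *
from cov import *
print(cage(st()['position']).round(1));plan(O+97*w-62*u+[0,0,122],[180,0,-150])"; python3 chk.py | grep "scene 0"
```

```text
time_s: 70.58
position: [575.7, 256.9, 92.5]
ee_rot: [180.0, 0.0, -150.0]
ft_force: [-0.6, 0.2, -0.3]
opening: 0.298
grip_force: 0.0
time_s: 71.42
position: [489.7, 207.4, 149.0]
ee_rot: [180.0, -0.0, -150.0]
ft_force: [0.4, 0.5, 0.4]
opening: -0.001
grip_force: 0.0
t 71.4 p [489.7 207.4 149. ] rpy [ 180.   -0. -150.] F [0.4 0.5 0.4] op -0.001 g 0.0 j [  16.   21.  101.    0.   58. -104.]
[ 98.8 -62.4 149. ]
shift(u, tool) [-0.045 -0.01   0.676] turn(u) [ 0.002 -0.003 -0.008]
scene 0 [('tabtop', np.float64(110.0)), (1, 16, array([80.1, 81. , 81.7])), (-1, 14, array([79.5, 81.2, 82. ]))]
```

```bash
python3 -m handwheel '[[[-0.02,-0.01,0.33,0,0,0],[0,0,0.34,0,0,0],[-0.23,0,-0.02,0,0,0],[-0.24,0,-0.02,0,0,0],[-0.23,0,0.04,0,0,0],[-0.23,0,0.04,0,0,0],[0,0,0,0,0,0]]]' >/dev/null
python3 -m handwheel '[[[-0.18,0,0.145,0,0,0],[-0.18,0,0.145,0,0,0],[-0.06,0,0.1,0,0,0],[-0.06,0,0.1,0,0,0],[0,0,0,0,0,0]]]'
python3 -m handwheel '[[[-0.03,0,0.11,0,0,0],[-0.02,0,0.08,0,0,0],[0,0,0,0,0,0],[0,0,0,0,0,0]]]'
for i in 1 2 3; do python3 -m handwheel '[[[0,0,0.03,0,0,0],[0,0,0,0,0,0],[0,0,0,0,0,0]]]'|grep -E "pos|ft"; done
```

```text
time_s: 72.57
position: [541.2, 236.4, 99.8]
ee_rot: [180.0, 0.0, -150.0]
ft_force: [1.5, 0.3, 0.4]
opening: -0.001
grip_force: 0.0
time_s: 72.9
position: [542.1, 237.1, 92.7]
ee_rot: [180.0, -0.0, -150.0]
ft_force: [0.1, -0.6, 0.2]
opening: 0.002
grip_force: 0.2
position: [542.1, 237.1, 92.1]
ft_force: [0.0, -0.6, 5.0]
position: [542.2, 237.1, 91.7]
ft_force: [-2.8, -0.8, 12.8]
position: [542.2, 237.2, 91.5]
ft_force: [-4.8, -1.8, 20.4]
```

```bash
python3 -m handwheel '[[[0,0,-0.5,0,0,0],[0,0,-0.5,0,0,0],[0,0,-0.45,0,0,0],[-0.65,0,0,0,0,0],[-0.7,0,0,0,0,0],[-0.7,0,0,0,0,0],[-0.7,0,0,0,0,0],[-0.65,0,0,0,0,0]]]' >/dev/null
python3 -m handwheel '[[[0,0,0,0,0,0],[0,0,0,0,0,0]]]' >/dev/null
python3 -c "
from h import *
from cov import *
print(cage(st()['position']).round(1));plan(O-97*w-62*u+[0,0,122],[180,0,-150])"
```

```text
t 74.5 p [660.5 305.5 146.4] rpy [ 180.   -0. -150.] F [-0.8  0.2 -0.3] op 0.002 g 0.0 j [  19.   36.   74.    0.   70. -101.]
[-98.1 -61.9 146.4]
shift(u, tool) [0.026 0.001 0.609] turn(u) [ 0.003 -0.01   0.003]
```

```bash
python3 -m handwheel '[[[0.02,0,0.31,0,0,0],[0,0,0.3,0,0,0],[0.22,0,-0.02,0,0,0],[0.23,0,-0.02,0,0,0],[0.23,0,0.04,0,0,0],[0.23,0,0.04,0,0,0],[0,0,0,0,0,0]]]' >/dev/null
python3 -m handwheel '[[[0.18,0,0.145,0,0,0],[0.18,0,0.145,0,0,0],[0.06,0,0.1,0,0,0],[0.06,0,0.1,0,0,0],[0,0,0,0,0,0]]]'
python3 -m handwheel '[[[0.03,0,0.11,0,0,0],[0.02,0,0.09,0,0,0],[0,0,0,0,0,0],[0,0,0,0,0,0]]]'
for i in 1 2 3; do python3 -m handwheel '[[[0,0,0.03,0,0,0],[0,0,0,0,0,0],[0,0,0,0,0,0]]]'|grep -E "pos|ft"; done
```

```text
time_s: 75.48
position: [610.0, 276.3, 100.5]
ee_rot: [180.0, -0.1, -150.0]
ft_force: [-0.0, -0.3, -0.3]
opening: -0.003
grip_force: 0.0
time_s: 75.82
position: [609.1, 276.0, 93.1]
ee_rot: [180.0, -0.1, -150.0]
ft_force: [0.2, -0.8, 0.4]
opening: 0.001
grip_force: 0.0
position: [609.4, 276.0, 92.4]
ft_force: [0.6, -0.2, 0.8]
position: [609.4, 276.0, 92.0]
ft_force: [-1.1, -0.7, 4.6]
position: [609.4, 276.0, 91.8]
ft_force: [-4.4, -1.2, 12.3]
```

```bash
python3 -m handwheel '[[[0,0,-0.4,0,0,0],[0,0,-0.6,0,0,0],[-0.2,0.2,-0.7,0,0,0],[-0.3,0.3,-0.7,0,0,0],[-0.3,0,-0.8,0,0,0],[0,0,-0.8,0,0,0],[0,0,-0.6,0,0,0],[0,0,0,0,0,0]]]' >/dev/null
python3 -m handwheel '[[[0,0,0,0,0,0],[0,0,0,0,0,0],[0,0,0,0,0,0]]]' >/dev/null
python3 ang.py; python3 chk.py
python3 - <<'E'
from h import *
from cov import *
c=dict(np.load("wristc.npz"));save("pics/wc.png",c["color"]);Q=np.nan_to_num(cage(cloud(c)),nan=-999.)
for s in range(3):
    for sg in(1,-1):
        m=(sg*Q[...,0]>22)&(sg*Q[...,0]<55)&(abs(Q[...,1]+62-50*s)<4)&(Q[...,2]>80)&(Q[...,2]<92);q=Q[m]
        if len(q)>20: f=np.polyfit(sg*q[:,0],q[:,2],1);print("lever",s,sg,len(q),"tilt rad",f[0].round(3),"z at 42",np.polyval(f,42).round(1))
E
```

```text
t 77.5 p [626.1 308.8 272.2] rpy [ 180.    -0.2 -150. ] F [0.1 0.9 0.8] op 0.003 g 0.0 j [ 21.  28.  71.   0.  82. -99.]
[-70.  -82.  272.2]
110 21 [109.2 112.5 115.3]
130 21 [124.4 126.9 129.4]
150 22 [139.1 140.9 144.1]
170 25 [152.7 155.6 158.8]
190 26 [168.2 170.7 173.5]
210 44 [177.5 178.8 180. ]
scene 0 [('tabtop', np.float64(104.6)), (1, 38, array([81.1, 84.4, 85.6])), (-1, 30, array([80.7, 83.1, 84.4]))]
scene 1 [('tabtop', np.float64(104.1)), (1, 38, array([81.3, 84.2, 86.4])), (-1, 31, array([80.2, 83. , 84.6]))]
scene 2 [('tabtop', np.float64(104.5)), (1, 41, array([82.4, 84.7, 86. ])), (-1, 30, array([80.9, 83.6, 85. ]))]
side 0 [('tabtop', np.float64(104.9)), (1, 32, array([80.7, 84.7, 86.2])), (-1, 28, array([81.2, 82.4, 85.1]))]
side 1 [('tabtop', np.float64(104.6)), (1, 32, array([81.3, 83.8, 85.1])), (-1, 28, array([80.5, 82.7, 84.7]))]
side 2 [('tabtop', np.float64(103.9)), (1, 34, array([82. , 84. , 86.4])), (-1, 33, array([80.5, 82.7, 84.1]))]
wrist 0 [('tabtop', np.float64(104.7)), (1, 395, array([83.6, 84.7, 86.1])), (-1, 318, array([82.7, 83.6, 84.9]))]
wrist 1 [('tabtop', np.float64(104.7)), (1, 418, array([83.4, 84.5, 85.8])), (-1, 334, array([82.6, 83.5, 84.8]))]
wrist 2 [('tabtop', np.float64(104.6)), (1, 444, array([83.3, 84.5, 85.9])), (-1, 354, array([82.5, 83.5, 84.8]))]
lever 0 1 521 tilt rad -0.067 z at 42 84.3
lever 0 -1 410 tilt rad -0.035 z at 42 83.5
lever 1 1 524 tilt rad -0.051 z at 42 84.2
lever 1 -1 406 tilt rad -0.036 z at 42 83.5
lever 2 1 518 tilt rad -0.061 z at 42 84.2
lever 2 -1 389 tilt rad -0.035 z at 42 83.5
```

View pics/wc.png

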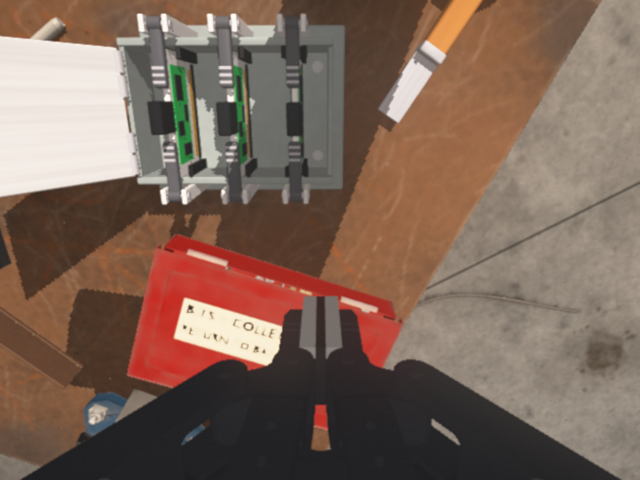

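The wrist view shows three boards seated with all six levers down, the cover leaning open at left, and the blade lying on the bench at (430,60). Handing in.

```bash
python3 -c "
from h import *
print(arm.sign_off())"
```

```text
the job is handed in; nothing more can be done
None
```

I handed in the job at about 78 s of robot time: the cover is open at its stop, the pry blade is back on the bench, all three boards are seated with both levers closed over each, and the tape measure, punch and bolt were not touched; the sign-off gave no verdict, and fingertip pressure on one lever reached 39.7 N and the handle probe on the bench 46.7 N.

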